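Tip the aged capacitors out of the corner-notch tray

TASK

Take the square steel tray with the three capacitors by its bridge handle and carry it level, all three still in it, until its open corner is over the steel pot; then tilt it about that corner so that all three slide out through the notch into the pot, without the gripper touching them. Then set the empty tray level and centred on the narrow rails of the raised tray rest and let go, leaving the pot and the other things on the bench where they stand.

Things in the scene. Friction and masses are not known exactly. Their poses are not given: they have to be found in the camera images.
- tray: Square polished steel tray, 170 mm outside, 0.36 kg +-20 %: floor 4 mm thick, walls 3 mm thick, rim 24 mm above the underside. Two walls stop 68 mm short of one corner: a 96 mm notch, the bare floor corner being the spout. Origin: centre of the underside; +x along the diagonal to the open corner (120 mm away), y along the other diagonal, z up. A bridge handle spans it along y, 96 mm high.
- tray_spout (a point): Tip of the tray's open corner, on the floor's upper face: 120 mm along tray +x, 4 mm above the underside; axes as the tray's. Tray floor and walls are slick (friction about 0.2): a standing capacitor starts to slide at 0.16 to 0.25 rad of tilt, one that rubs along a wall at about 0.45; about 0.7 rad empties the tray. They leave the corner at up to about 0.5 m/s.
- tray_grip (a point): Middle of the bridge handle's flat bar, straight over the tray's centre, 83 mm above its underside; axes as the tray's. Bar: 10 mm thick along tray x, 196 mm long along y, 70 to 96 mm above the underside, on 10 x 12 mm posts at y = +-104 mm. Close the fingers along tray x. The tray's weight hangs nearly below it.
- cap_1_mid (a point): Middle of capacitor 1 of three alike: solid cylinder 34 mm across, body 50 mm tall (58 mm with terminals), 0.06 kg, smooth sleeve (they slide past each other, friction about 0.25), standing loose in the tray at the start; z is its long axis. This point is 25 mm above its base.
- cap_2_mid (a point): Middle of capacitor 2 of three alike: solid cylinder 34 mm across, body 50 mm tall (58 mm with terminals), 0.06 kg, smooth sleeve (they slide past each other, friction about 0.25), standing loose in the tray at the start; z is its long axis. This point is 25 mm above its base.
- cap_3_mid (a point): Middle of capacitor 3 of three alike: solid cylinder 34 mm across, body 50 mm tall (58 mm with terminals), 0.06 kg, smooth sleeve (they slide past each other, friction about 0.25), standing loose in the tray at the start; z is its long axis. This point is 25 mm above its base.
- steel_pot: Open round stainless pot, 131 mm over the rim, about 110 mm inside, 71 mm tall, 0.34 kg, empty, loose on the bench. Origin: centre of its underside, z up.
- tray_rest: Narrow raised aluminium rest on a dark base plate (120 x 90 x 10 mm), fixed to the bench. On top are two level rails along its x, each 120 mm long and 8 mm wide, their outer edges 58 mm apart in y, tops 90 mm above the bench; no stops. Pot and rest may have swapped places. Origin: centre of the underside, on the bench.
- rest_top (a point): Middle between the two rails at the height of their tops (90 mm above the bench): the tray's underside centre belongs here. The tray may lie on it at any yaw.
- beaker: Bystander. Small glass beaker, 60 mm wide, 70 mm tall, loose. Origin: centre of its underside.
- electrolyte_jar: Bystander. White screw-cap bottle, 60 mm across, 105 mm tall, loose. Origin: centre of its underside.
- wash_bottle: Bystander. White wash bottle with a red top and bent tube, 95 x 64 mm, 149 mm tall, loose. Origin: centre of its underside.
- tape_1: Bystander. Roll of black tape lying flat, 58 mm across, 19 mm high, loose. Origin: centre of its underside.
- multimeter: Bystander. Yellow hand multimeter, 150 x 68 x 47 mm, loose. Origin: centre of its underside.
- aging_supply: Two stacked grey instruments, fixed: a block x 0.47 to 0.95, y -0.42 to -0.06, 0.27 m tall; origin below its middle. Also fixed: water bath x 0.65 to 0.86, y 0.26 to 0.64, 0.2 m tall with its dish; its controller x 0.70 to 0.85, y 0.155 to 0.27, with a 144 mm round cover on it centred at (0.76, 0.19), 0.125 m tall; clip stand foot x 0.40 to 0.57, y over 0.42, posts at (0.55, 0.495).
Things that resemble listed ones, but are neither listed nor needed, are in the scene too. What is shaped like the part that bears cap_2_mid but green is not meant.

How it is judged:
By the outcome, as a careful person would: the job done as asked, in the order asked, and still so for the second after the job is handed in, with the robot touching nothing.
It also fails if it takes over 54 s, if anything falls off the work surface, if the arm or the gripper's body presses on something with over 40 N, if the wrist force passes 120 N, or if a joint passes its speed limit or range.

ROBOT

A 6-joint arm with a two-finger parallel gripper is mounted at the origin on a cart in front of the work surface, level with it; the furniture and walls round the work are solid. World frame = base frame: x ahead of the robot, y to its left, z up, the work surface at z = 0. Lengths are in m, angles in rad, forces in N, time in s.
With the tool pointing down it reaches from about 0.25 to 0.725 m from the base axis. Payload 4 kg.
Tool frame: the origin (TCP) lies midway between the tips of the shut fingers; the grasp point (between the pads) lies 19 mm behind it; z points along the fingers, y is the line along which they close (so a half turn about z gives the same grasp; the last joint's range is limited). The gripper opens to 85 mm and grips with 20 to 120 N. Pads are 22 mm wide; open, the fingers measure 114 mm over their backs; the gripper's body (76 mm by 85 mm) begins 54 mm behind the grasp point. The pads swing forward as they close: fully open they stand 13 mm farther back than shut.
Start: joints at [-1.125, 0.241, 0.005, 1.335, 0, 1.571], TCP at [0.216, -0.451, 0.231] pointing down, gripper open.
Joint ranges: [-2.72, 2.72], [-1.05, 1.87], [-1.09, 1.28], [-1.99, 2.15], [-1.42, 1.44], [-3.14, 3.14]. Speed limits (rad/s): [2.79, 2.79, 3.14, 3.14, 3.14, 3.14].

INTERFACE

Orientations are given as a unit quaternion [x, y, z, w].
In Python, from workcell import bot gives the robot as it stands. The module is installed in compiled form; this text tells all that it offers.
- The arm moves only by the tool jog_arm, never from a script. Its argument "deltas" is a list of rows, each an object with "fingers": the opening, from 0 (shut) to 1 (fully open); "delta_pos": the shift along the tool's x, y, z normalised to -1 to 1, where 1 is 300 mm, a list of three; "yaw": the turn about the tool's z normalised to -1 to 1, where 1 is pi/4 rad. A call has 1 to 12 rows; each row is the pose to reach, as a shift and turn from the pose commanded when the call began, along the tool's axes at that moment; what a row does not reach only later rows make up. A row lasts 1/10 s, in which the tool goes at most 50 mm and 8.59 degrees, less where a joint would pass 70% of its speed; a pose out of reach is approached as far as the arm can. A call with a number of a shift or a turn outside -1 to 1 is refused whole. A call with a gripper value outside its range is refused whole. The fingers move at their own pace and stop on an object; the grip force is fixed at half the most. Time passes only in rows, so rows that repeat a pose let the fingers close. It gives the time, the measured TCP pose, the force, the opening and the grip force at its end, in the units of the state.
- bot.get_obs(): the state, without advancing time (a new reading comes with each control period).
- bot.camera(name): name is "scene" or "top"; returns a dict with "image" (400x640x3 uint8, red, green, blue), "range_z" (400x640 float32, m along the optical axis (not along the pixel's ray), 0 where there is no reading), "fx", "fy", "cx", "cy" (pixels), "distortion" ([k1, k2, p1, p2, k3] as OpenCV has them; the pictures are not rectified), "rvec" (rotation vector, rad) and "tvec" (3), from world to camera coordinates, as OpenCV has them. Camera axes: x right, y down, z forward; pixel columns grow to the right and rows downward; lengths in m; the calibration is good to about 2 mm. A picture is of the moment at which its call begins.
- bot.job_done(): hands the job in; it is judged then, once.
The state is a dict: "clock": time; "joint_pos": joint angles; "joint_vel": joint speeds; "tau": joint torques, N m; "eef_pos": TCP position; "tool_rot": TCP orientation; "ft_force": force on the tool from outside, world axes, zero at the start; "ft_torque": the same for the moment, N m; "grip_width": finger opening in m; "grasp_force": force on a finger pad.
Only numpy, scipy, OpenCV 4.12 (cv2) and the standard library are available. Lean on these libraries where they do the work, as an engineer would, in place of code of your own. Each camera call takes 0.05 s, during which the arm holds its last target. There are 200 camera calls.

## Working session

There is one attempt and no reset: what is moved stays moved. The work goes in short steps, Python scripts to look and compute and a tool call to move; the robot and the scene stay as the last step left them, time stands still between calls to the robot, and variables do not carry over. Pictures are saved under pics/ and viewed, at most 10 in all, crops included, and the job is handed in when it is done.

Besides the shell and the picture viewer there is one more tool, called after ">>>" by a JSON object that holds its "name" and its "arguments", one argument or row to a line. jog_arm: Moves the arm, as the interface text tells. Scaled input: -1 to 1 covers 300 mm each way for a shift and pi/4 rad each way for a turn. Its arguments: {"type":"object","properties":{"deltas":{"type":"array","items":{"type":"object","properties":{"fingers":{"type":"number"},"delta_pos":{"type":"array","items":{"type":"number"}},"yaw":{"type":"number"}}}}},"required":["deltas"]}

```bash
mkdir -p pics
cat > h.py <<'E'
import numpy as np, cv2
from workcell import bot
def cam(n):
    c=bot.camera(n); c['R']=cv2.Rodrigues(np.array(c['rvec'],float))[0]; c['t']=np.array(c['tvec'],float).ravel()
    c['K']=np.array([[c['fx'],0,c['cx']],[0,c['fy'],c['cy']],[0,0,1]]); c['d']=np.array(c['distortion'],float); return c
def rays(c,px):
    u=cv2.undistortPoints(np.array(px,float).reshape(-1,1,2),c['K'],c['d']).reshape(-1,2)
    return np.c_[u,np.ones(len(u))]
def plane(c,px,z):
    r=rays(c,px)@c['R']; o=-c['R'].T@c['t']; return o+r*((z-o[2])/r[:,2])[:,None]
def cloud(c):
    v,u=np.mgrid[0:400,0:640]; r=rays(c,np.c_[u.ravel(),v.ravel()]); P=(r*c['range_z'].reshape(-1,1)-c['t'])@c['R']
    P[c['range_z'].ravel()==0]=np.nan; return P.reshape(400,640,3)
def save(c,n): cv2.imwrite('pics/'+n,c['image'][:,:,::-1])
E
python3 - <<'E'
from h import *
o=bot.get_obs(); print(o)
for n in('scene','top'):
    c=cam(n); save(c,n+'0.png'); print(n,-c['R'].T@c['t'],c['R'][2],c['fx'])
    np.savez(n+'0.npz',P=cloud(c),im=c['image'])
E
```

```text
{'clock': 0.0, 'joint_pos': array([-1.12499343e+00,  2.41410907e-01,  3.71473763e-03,  1.33520087e+00,
        1.12664649e-05,  1.57080966e+00]), 'joint_vel': array([ 0.00108691,  0.0006199 ,  0.00088161,  0.00093968, -0.0002724 ,
       -0.00094441]), 'tau': array([-2.54673350e-04, -3.72319829e+01,  2.52406186e+01,  1.70073321e-02,
       -6.52045969e-05, -7.53587955e-06]), 'eef_pos': array([ 0.21531946, -0.45055578,  0.23041037]), 'tool_rot': array([ 9.75261097e-01,  2.21053587e-01, -2.26705434e-04, -1.02561650e-03]), 'ft_force': array([ 0.65804793, -0.82729328,  0.44007117]), 'ft_torque': array([-0.03419145, -0.01259267,  0.04496567]), 'grasp_force': 0.0, 'grip_width': 0.08561147373266398}
scene [0.17037412 0.81270559 0.81019513] [ 0.33796242 -0.71752089 -0.60905269] 372.7038643725697
top [ 0.49218507 -0.05261978  1.54199826] [ 0.06467302  0.01105326 -0.99784529] 389.12365948978515
```

View pics/scene0.png

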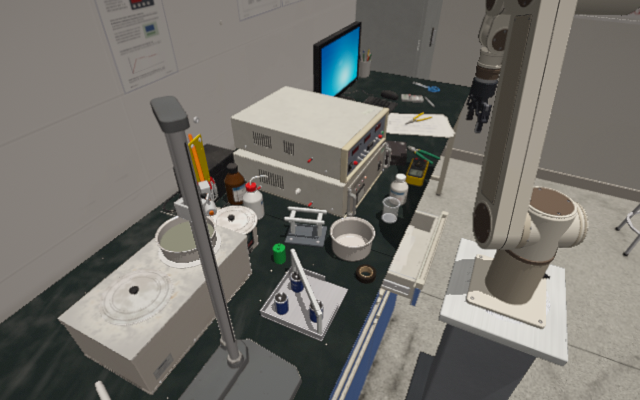

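View pics/top0.png

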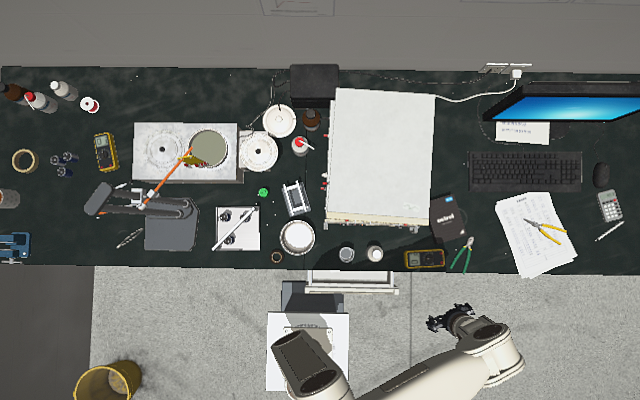

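The scene picture shows the tray at (303,303), with three blue caps in it at (282,305), (297,282) and (313,310). The pot is at (352,238), the rest at (306,228), the tape at (365,272), and the beaker and jar at (390,210) and (398,188). In the top picture the tray is at (238,228), the pot at (298,237) and the rest at (293,198).

Lookalikes:
- **Caps:** the green one at top (262,192) and loose ones at (62,160), against the three blue ones inside the tray.
- **Pot:** the bath dish at (208,148) and the round covers at (258,150) and (278,120), against the steel pot at (298,237).
- **Tray:** the drawer at (350,282), against the square one with the handle at (238,228).

I choose the tray at (238,228), the pot at (298,237) and the rest at (293,198), and check them in a close crop.

Run:
```python
from h import *
t=np.load('top0.npz');s=np.load('scene0.npz')
a=cv2.resize(t['im'][180:275,205:325],None,fx=5,fy=5,interpolation=3)[:,:,::-1]
b=cv2.resize(s['im'][190:345,250:390],None,fx=3.5,fy=3.5,interpolation=3)[:,:,::-1]
cv2.imwrite('pics/cropt.png',a);cv2.imwrite('pics/crops.png',b)
P=t['P']
for n,(u,v) in dict(tray=(228,240),bar=(238,228),potfloor=(298,237),rest=(293,198),green=(262,192),bench=(262,215)).items(): print(n,P[v,u].round(3))
Q=np.concatenate([t['P'].reshape(-1,3),s['P'].reshape(-1,3)])
# regional height map clusters
for n,(x0,x1,y0,y1,z0,z1) in dict(pot_rim=(.2,.5,-.15,.1,.064,.075),rest_top=(.4,.65,-.15,.15,.082,.094),bar=(.2,.55,.05,.4,.09,.1),rim=(.2,.55,.05,.4,.02,.027)).items():
    for m,A in(('t',t['P'].reshape(-1,3)),('s',s['P'].reshape(-1,3))):
        k=(A[:,0]>x0)&(A[:,0]<x1)&(A[:,1]>y0)&(A[:,1]<y1)&(A[:,2]>z0)&(A[:,2]<z1); B=A[k]
        if k.sum()>4: print(n,m,k.sum(),'mean',B.mean(0).round(3),'min',B.min(0).round(3),'max',B.max(0).round(3),'rect',cv2.minAreaRect(B[:,:2].astype(np.float32)))
```

```text
tray [0.43  0.305 0.059]
bar [ 0.475  0.281 -0.001]
potfloor [ 0.444  0.042 -0.001]
rest [0.597 0.064 0.017]
green [0.616 0.182 0.049]
bench [0.528 0.187 0.002]
pot_rim t 151 mean [0.425 0.007 0.069] min [ 0.359 -0.148  0.064] max [0.499 0.099 0.075] rect ((0.4342752993106842, -0.026451721787452698), (0.25881534814834595, 0.12052611261606216), 82.98849487304688)
pot_rim s 240 mean [ 0.435 -0.008  0.069] min [ 0.357 -0.15   0.064] max [0.5   0.1   0.074] rect ((0.4303893744945526, -0.02352498471736908), (0.24798668920993805, 0.13994090259075165), 88.2696762084961)
rest_top t 163 mean [0.591 0.048 0.088] min [ 0.501 -0.138  0.082] max [0.649 0.098 0.094] rect ((0.5778494477272034, -0.02102486789226532), (0.25601887702941895, 0.11846491694450378), 80.16474151611328)
rest_top s 453 mean [0.578 0.011 0.088] min [ 0.478 -0.148  0.082] max [0.65  0.099 0.094] rect ((0.5679754018783569, -0.023926854133605957), (0.19331218302249908, 0.21498923003673553), 11.917999267578125)
bar t 155 mean [0.475 0.275 0.095] min [0.401 0.057 0.09 ] max [0.548 0.355 0.1  ] rect ((0.5022380948066711, 0.21991583704948425), (0.0801570788025856, 0.3275564908981323), 24.33758544921875)
bar s 314 mean [0.467 0.285 0.096] min [0.392 0.059 0.09 ] max [0.548 0.36  0.1  ] rect ((0.4981762170791626, 0.22403405606746674), (0.08254889398813248, 0.3318207263946533), 24.690319061279297)
rim t 102 mean [0.427 0.221 0.023] min [0.343 0.057 0.02 ] max [0.547 0.364 0.027] rect ((0.45927003026008606, 0.22498346865177155), (0.3088083863258362, 0.1844281107187271), 77.63201904296875)
rim s 374 mean [0.446 0.262 0.023] min [0.34  0.052 0.02 ] max [0.548 0.369 0.027] rect ((0.4515256881713867, 0.21251070499420166), (0.3415032625198364, 0.18686024844646454), 78.007568359375)
```

View pics/cropt.png

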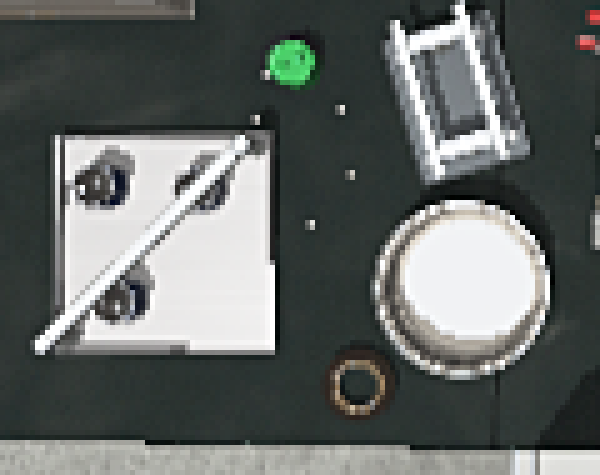

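View pics/crops.png

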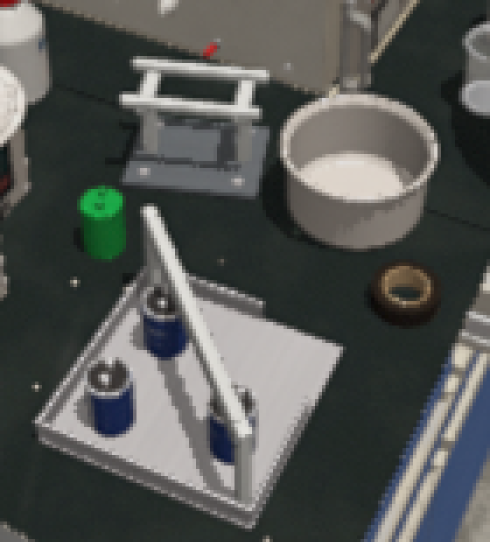

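The crops show the tray with its notch at the lower right in the top view, (275,350) in the crop, which is toward the robot and the pot side. Two of its caps are against the bar and one is near the back corner. The bar runs from (40,345) to (245,140), the pot is centred at (462,288), and the rails run from (395,20) to (435,175). Next I fit the poses.

```bash
cat > fit.py <<'E'
from h import *
from scipy.optimize import least_squares
def sel(A,x0,x1,y0,y1,z0,z1):
    A=A.reshape(-1,3); return A[(A[:,0]>x0)&(A[:,0]<x1)&(A[:,1]>y0)&(A[:,1]<y1)&(A[:,2]>z0)&(A[:,2]<z1)]
def circ(B,r=None):
    f=lambda p:np.hypot(B[:,0]-p[0],B[:,1]-p[1])-p[2]
    return least_squares(f,[*B[:,:2].mean(0),.06],loss='soft_l1',f_scale=.003).x
E
python3 - <<'E'
from fit import *
for m in('top','scene'):
    P=np.load(m+'0.npz')['P'];im=np.load(m+'0.npz')['im'];print(m)
    B=sel(P,.35,.52,-.05,.11,.066,.075); print(' pot',len(B),circ(B).round(4))
    B=sel(P,.38,.57,.17,.38,.091,.1); l=cv2.fitLine(B[:,:2].astype(np.float32),cv2.DIST_HUBER,0,.01,.01).ravel(); pr=(B[:,:2]-l[2:])@l[:2]
    print(' bar',len(B),l,B[:,2].mean(),'mid',l[2:]+l[:2]*(np.percentile(pr,1)+np.percentile(pr,99))/2,'len',np.ptp(pr), np.degrees(np.arctan2(l[1],l[0])))
    B=sel(P,.36,.56,.15,.38,-.0,.03); 
    white=(im.min(2)>130)&(P[...,0]>.36)&(P[...,0]<.57)&(P[...,1]>.15)&(P[...,1]<.38)&(P[...,2]<.032)
    B=P[white]; print(' tray',len(B),cv2.minAreaRect(B[:,:2].astype(np.float32)),np.median(B[:,2]))
    B=sel(P,.5,.68,-.02,.14,.084,.094); print(' rails',len(B),cv2.minAreaRect(B[:,:2].astype(np.float32)),B.mean(0))
    hsv=cv2.cvtColor(im,cv2.COLOR_RGB2HSV); 
    near=(P[...,0]>.3)&(P[...,0]<.6)&(P[...,1]>.15)&(P[...,1]<.4)&(P[...,2]>.01)&(P[...,2]<.068)
    k=near&((im.max(2)<130)|(hsv[...,1]>90)); n,lab,st,ce=cv2.connectedComponentsWithStats(k.astype(np.uint8))
    for i in range(1,n):
        if st[i,4]>15: B=P[lab==i]; print('  cap?',st[i,4],ce[i].round(),np.nanmedian(B,0).round(3),B[:,2].max().round(3))
    for nm,b in dict(tape=(.3,.42,.05,.15,.012,.024),beaker=(.3,.5,-.16,-.08,.06,.075),jar=(.3,.5,-.27,-.14,.09,.11)).items():
        B=sel(P,*b); print(' ',nm,len(B),B.mean(0).round(3) if len(B) else '',np.ptp(B,axis=0).round(3) if len(B) else '')
    B=sel(P,.3,.68,-.06,.35,.1,.5); print(' tall',len(B), B.mean(0) if len(B) else '')
E
```

```text
top
 pot 147 [0.447  0.0411 0.0623]
 bar 147 [ 0.72924894 -0.68424845  0.4791148   0.2778459 ] 0.0956637594978373 mid [0.47793533 0.27895257] len 0.2118961074744686 -43.176533
 tray 1319 ((0.4685884118080139, 0.2695707082748413), (0.20345941185951233, 0.1777995526790619), 86.01625061035156) 0.004445273519063239
 rails 144 ((0.5957804322242737, 0.05297677963972092), (0.119271419942379, 0.05780186131596565), 17.611804962158203) [0.59430929 0.05300692 0.08894659]
  cap? 56 [254. 212.] [0.551 0.201 0.022] 0.054
  cap? 67 [225. 216.] [0.521 0.321 0.052] 0.061
  cap? 25 [247. 219.] [0.511 0.235 0.052] 0.061
  cap? 60 [229. 240.] [0.43  0.302 0.052] 0.063
  tape 109 [0.37  0.12  0.018] [0.074 0.097 0.011]
  beaker 39 [ 0.384 -0.137  0.068] [0.053 0.038 0.013]
  jar 62 [ 0.396 -0.251  0.104] [0.12  0.096 0.019]
 tall 372 [0.65671862 0.29826612 0.21553467]
scene
 pot 223 [0.4438 0.0434 0.0628]
 bar 304 [ 0.72374225 -0.6900704   0.46633178  0.28867626] 0.09585650020169324 mid [0.47313182 0.28219259] len 0.2195180483712362 -43.63568
 tray 1925 ((0.4730808734893799, 0.25988340377807617), (0.19353720545768738, 0.21391688287258148), 1.1438013315200806) 0.004445996885856813
 rails 259 ((0.591881275177002, 0.0556182861328125), (0.11937127262353897, 0.06196156516671181), 19.34402084350586) [0.59023394 0.05557904 0.0886621 ]
  cap? 42 [283. 254.] [0.598 0.182 0.032] 0.053
  cap? 567 [286. 291.] [0.516 0.288 0.035] 0.068
  cap? 62 [314. 274.] [0.492 0.199 0.017] 0.024
  cap? 28 [363. 279.] [0.365 0.152 0.015] 0.02
  cap? 113 [314. 317.] [0.427 0.327 0.037] 0.067
  cap? 17 [320. 305.] [0.419 0.306 0.055] 0.059
  cap? 218 [298. 324.] [0.449 0.365 0.016] 0.026
  tape 228 [0.372 0.116 0.018] [0.081 0.098 0.012]
  beaker 69 [ 0.408 -0.135  0.067] [0.14  0.045 0.014]
  jar 107 [ 0.427 -0.238  0.101] [0.127 0.128 0.019]
 tall 1030 [0.6585676  0.3002339  0.22596982]
```

Heights, sizes and reach all fit: bar top 0.096, rim radius about 63 mm, rails 119 x 58 mm. The moves only have a yaw, so before grasping I test in free air what the arm does at the edge of its reach, because the tray has to be tilted.

>>> {"name": "jog_arm", "arguments": {
  "deltas": [
    {"fingers": 1, "delta_pos": [0, 0.5, -0.5], "yaw": 0},
    {"fingers": 1, "delta_pos": [0, 0.9, -0.9], "yaw": 0},
    {"fingers": 1, "delta_pos": [0, 0.9, -0.9], "yaw": 0},
    {"fingers": 1, "delta_pos": [0, 0.9, -0.9], "yaw": 0},
    {"fingers": 1, "delta_pos": [0, 0.9, -0.9], "yaw": 0},
    {"fingers": 1, "delta_pos": [0, 0.9, -0.9], "yaw": 0},
    {"fingers": 1, "delta_pos": [0, 0.9, -0.9], "yaw": 0},
    {"fingers": 1, "delta_pos": [0, 0.9, -0.9], "yaw": 0},
    {"fingers": 1, "delta_pos": [0, 0.9, -0.9], "yaw": 0},
    {"fingers": 1, "delta_pos": [0, 0.9, -0.9], "yaw": 0}
  ]
}}

```text
clock: 1.1
eef_pos: [0.2748, -0.5751, 0.4422]
tool_rot: [0.975, 0.221, 0.001, 0.006]
ft_force: [-0.3, 0.2, -1.4]
grip_width: 0.0851
grasp_force: 0.0
```

```bash
python3 -c "
from h import *
from scipy.spatial.transform import Rotation as R
o=bot.get_obs();print(o['clock'],o['joint_pos'].round(3),o['eef_pos'].round(3),R.from_quat(o['tool_rot']).as_matrix().round(3))"
```

```text
1.1 [-1.125  0.684  1.273  2.148 -0.     1.571] [ 0.275 -0.575  0.442] [[ 0.902  0.431  0.005]
 [ 0.431 -0.902 -0.01 ]
 [-0.     0.012 -1.   ]]
```

>>> {"name": "jog_arm", "arguments": {
  "deltas": [
    {"fingers": 1, "delta_pos": [0, 1, 0], "yaw": 0},
    {"fingers": 1, "delta_pos": [0, 1, 0], "yaw": 0},
    {"fingers": 1, "delta_pos": [0, 1, 0], "yaw": 0},
    {"fingers": 1, "delta_pos": [0, 1, 0], "yaw": 0},
    {"fingers": 1, "delta_pos": [0, 1, 0], "yaw": 0}
  ]
}}

```text
clock: 1.6
eef_pos: [0.277, -0.5797, 0.4255]
tool_rot: [0.975, 0.221, -0.002, -0.007]
ft_force: [0.1, -0.3, -0.6]
grip_width: 0.0856
grasp_force: 0.0
```

```bash
python3 -c "
from h import *
from scipy.spatial.transform import Rotation as R
o=bot.get_obs();print(o['clock'],o['joint_pos'].round(3),o['eef_pos'].round(3),R.from_quat(o['tool_rot']).as_matrix().round(3))"
```

```text
1.6 [-1.125  0.711  1.274  2.149  0.     1.571] [ 0.277 -0.58   0.426] [[ 0.902  0.431 -0.006]
 [ 0.431 -0.902  0.013]
 [ 0.    -0.015 -1.   ]]
```

>>> {"name": "jog_arm", "arguments": {
  "deltas": [
    {"fingers": 1, "delta_pos": [0, 1, 1], "yaw": 0},
    {"fingers": 1, "delta_pos": [0, 1, 1], "yaw": 0},
    {"fingers": 1, "delta_pos": [0, 1, 1], "yaw": 0},
    {"fingers": 1, "delta_pos": [0, 1, 1], "yaw": 0},
    {"fingers": 1, "delta_pos": [0, 1, 1], "yaw": 0},
    {"fingers": 1, "delta_pos": [0, 1, 1], "yaw": 0}
  ]
}}

```text
clock: 2.2
eef_pos: [0.3472, -0.7265, 0.1896]
tool_rot: [0.975, 0.221, 0.001, 0.004]
ft_force: [-0.6, -0.3, -0.6]
grip_width: 0.0854
grasp_force: 0.0
```

```bash
python3 -c "
from h import *
from scipy.spatial.transform import Rotation as R
o=bot.get_obs();print(o['clock'],o['joint_pos'].round(3),o['eef_pos'].round(3),R.from_quat(o['tool_rot']).as_matrix().round(3))"
```

```text
2.2 [-1.125  1.033  1.274  1.804 -0.     1.571] [ 0.347 -0.726  0.19 ] [[ 0.902  0.431  0.003]
 [ 0.431 -0.902 -0.007]
 [-0.     0.008 -1.   ]]
```

>>> {"name": "jog_arm", "arguments": {
  "deltas": [
    {"fingers": 1, "delta_pos": [0, 1, 0], "yaw": 0},
    {"fingers": 1, "delta_pos": [0, 1, 0], "yaw": 0},
    {"fingers": 1, "delta_pos": [0, 1, 0], "yaw": 0}
  ]
}}

```text
clock: 2.5
eef_pos: [0.3624, -0.7584, 0.1532]
tool_rot: [0.975, 0.221, 0.006, 0.028]
ft_force: [0.6, -0.5, 0.6]
grip_width: 0.0852
grasp_force: 0.0
```

>>> {"name": "jog_arm", "arguments": {
  "deltas": [
    {"fingers": 1, "delta_pos": [0, 1, 0], "yaw": 0},
    {"fingers": 1, "delta_pos": [0, 1, 0], "yaw": 0},
    {"fingers": 1, "delta_pos": [0, 1, 0], "yaw": 0}
  ]
}}

```text
clock: 2.8
eef_pos: [0.376, -0.7869, 0.1257]
tool_rot: [0.974, 0.221, 0.012, 0.053]
ft_force: [-1.2, 0.7, 0.1]
grip_width: 0.0853
grasp_force: 0.0
```

```bash
python3 -c "
from h import *
from scipy.spatial.transform import Rotation as R
o=bot.get_obs();print(o['clock'],o['joint_pos'].round(3),o['eef_pos'].round(3),R.from_quat(o['tool_rot']).as_matrix().round(3))"
```

```text
2.8 [-1.125  1.115  1.275  1.622  0.     1.571] [ 0.376 -0.787  0.126] [[ 0.902  0.429  0.047]
 [ 0.431 -0.897 -0.098]
 [ 0.     0.109 -0.994]]
```

The tilt of the tool drifts at the reach limit and carries on from call to call: 0.008, then 0.057, then 0.109 rad. If it persists inside the workspace, a yaw about a leaning tool axis will tilt the tray. I check that while moving to the azimuth of the bar.

>>> {"name": "jog_arm", "arguments": {
  "deltas": [
    {"fingers": 1, "delta_pos": [0.83, -0.84, -1], "yaw": 0},
    {"fingers": 1, "delta_pos": [0.83, -0.84, -1], "yaw": 0},
    {"fingers": 1, "delta_pos": [0.83, -0.84, -1], "yaw": 0},
    {"fingers": 1, "delta_pos": [0.83, -0.84, -1], "yaw": 0},
    {"fingers": 1, "delta_pos": [0.83, -0.84, -1], "yaw": 0},
    {"fingers": 1, "delta_pos": [0.83, -0.84, -1], "yaw": 0},
    {"fingers": 1, "delta_pos": [0.83, -0.84, -1], "yaw": 0},
    {"fingers": 1, "delta_pos": [0.83, -0.84, -1], "yaw": 0},
    {"fingers": 1, "delta_pos": [0.83, -0.84, -1], "yaw": 0},
    {"fingers": 1, "delta_pos": [0.83, -0.84, -1], "yaw": 0}
  ]
}}

```text
clock: 3.8
eef_pos: [0.4802, -0.4206, 0.4026]
tool_rot: [0.973, 0.223, 0.015, 0.056]
ft_force: [-0.3, -0.2, -0.0]
grip_width: 0.0852
grasp_force: 0.0
```

```bash
cat > st.py <<'E'
from h import *
from scipy.spatial.transform import Rotation as R
import json
o=bot.get_obs();M=R.from_quat(o['tool_rot']).as_matrix();p=o['eef_pos'];z=M[:,2]
print('t',round(o['clock'],2),'j',o['joint_pos'].round(3),'p',p.round(4),'r %.3f az %.1f'%(np.hypot(p[0],p[1]),np.degrees(np.arctan2(p[1],p[0]))),'w',round(o['grip_width'],4),round(float(o['grasp_force']),1),'F',o['ft_force'].round(1))
print(M.round(3).tolist(),'alpha %.1f az %.1f'%(np.degrees(np.arccos(-z[2])),np.degrees(np.arctan2(z[1],z[0]))))
open('log.txt','a').write(json.dumps(dict(j=o['joint_pos'].tolist(),p=p.tolist(),q=list(map(float,o['tool_rot']))))+'\n')
def tomove(d): print('scaled',(M.T@np.array(d)/.3).round(3))
E
python3 st.py
```

```text
t 3.8 j [-0.699  0.471  0.775  1.767 -0.043  1.991] p [ 0.4802 -0.4206  0.4026] r 0.638 az -41.2 w 0.0852 0.0 F [-0.3 -0.2 -0. ]
[[0.9, 0.432, 0.054], [0.435, -0.895, -0.102], [0.004, 0.115, -0.993]] alpha 6.6 az -62.0
```

>>> {"name": "jog_arm", "arguments": {
  "deltas": [
    {"fingers": 1, "delta_pos": [0.4, 0.9, -0.4], "yaw": 0},
    {"fingers": 1, "delta_pos": [0.4, 0.9, -0.4], "yaw": 0},
    {"fingers": 1, "delta_pos": [0.4, 0.9, -0.4], "yaw": 0},
    {"fingers": 1, "delta_pos": [0.4, 0.9, -0.4], "yaw": 0},
    {"fingers": 1, "delta_pos": [0.4, 0.9, -0.4], "yaw": 0},
    {"fingers": 1, "delta_pos": [0.4, 0.9, -0.4], "yaw": 0}
  ]
}}

```text
clock: 4.4
eef_pos: [0.4713, -0.4076, 0.4838]
tool_rot: [0.974, 0.22, 0.005, 0.045]
ft_force: [0.2, -0.2, 0.7]
grip_width: 0.0854
grasp_force: 0.0
```

```bash
python3 st.py
```

```text
t 4.4 j [-0.69   0.62   1.275  2.149 -0.047  2.005] p [ 0.4713 -0.4076  0.4838] r 0.623 az -40.9 w 0.0854 0.0 F [ 0.2 -0.2  0.7]
[[0.903, 0.429, 0.029], [0.43, -0.899, -0.085], [-0.01, 0.089, -0.996]] alpha 5.2 az -71.1
```

>>> {"name": "jog_arm", "arguments": {
  "deltas": [
    {"fingers": 1, "delta_pos": [0.45, 0.9, 0.2], "yaw": 0},
    {"fingers": 1, "delta_pos": [0.45, 0.9, 0.2], "yaw": 0},
    {"fingers": 1, "delta_pos": [0.45, 0.9, 0.2], "yaw": 0},
    {"fingers": 1, "delta_pos": [0.45, 0.9, 0.2], "yaw": 0}
  ]
}}

```text
clock: 4.8
eef_pos: [0.4839, -0.4073, 0.4578]
tool_rot: [0.975, 0.22, -0.008, 0.029]
ft_force: [-0.1, -0.2, 0.5]
grip_width: 0.0854
grasp_force: 0.0
```

>>> {"name": "jog_arm", "arguments": {
  "deltas": [
    {"fingers": 1, "delta_pos": [0.45, 0.9, 0], "yaw": 0},
    {"fingers": 1, "delta_pos": [0.45, 0.9, 0], "yaw": 0},
    {"fingers": 1, "delta_pos": [0.45, 0.9, 0], "yaw": 0}
  ]
}}

```text
clock: 5.1
eef_pos: [0.4905, -0.4061, 0.4453]
tool_rot: [0.975, 0.22, -0.015, 0.022]
ft_force: [0.1, -0.8, -0.2]
grip_width: 0.0853
grasp_force: 0.0
```

```bash
python3 st.py
```

```text
t 5.1 j [-0.667  0.68   1.274  2.149 -0.051  2.03 ] p [ 0.4905 -0.4061  0.4453] r 0.637 az -39.6 w 0.0853 0.0 F [ 0.1 -0.8 -0.2]
[[0.903, 0.43, -0.02], [0.429, -0.902, -0.05], [-0.039, 0.037, -0.999]] alpha 3.1 az -111.3
```

>>> {"name": "jog_arm", "arguments": {
  "deltas": [
    {"fingers": 1, "delta_pos": [0.2, 0.4, -1], "yaw": 0},
    {"fingers": 1, "delta_pos": [0.2, 0.4, -1], "yaw": 0},
    {"fingers": 1, "delta_pos": [0.2, 0.4, -1], "yaw": 0},
    {"fingers": 1, "delta_pos": [0.2, 0.4, -1], "yaw": 0},
    {"fingers": 1, "delta_pos": [0.2, 0.4, -1], "yaw": 0}
  ]
}}

```text
clock: 5.6
eef_pos: [0.4835, -0.3938, 0.4834]
tool_rot: [0.974, 0.22, 0.004, 0.046]
ft_force: [-0.3, 0.2, 0.6]
grip_width: 0.0855
grasp_force: 0.0
```

```bash
python3 st.py
```

```text
t 5.6 j [-0.658  0.621  1.275  2.149 -0.053  2.036] p [ 0.4835 -0.3938  0.4834] r 0.624 az -39.2 w 0.0855 0.0 F [-0.3  0.2  0.6]
[[0.903, 0.429, 0.028], [0.43, -0.898, -0.088], [-0.012, 0.092, -0.996]] alpha 5.3 az -72.2
```

>>> {"name": "jog_arm", "arguments": {
  "deltas": [
    {"fingers": 1, "delta_pos": [0.2, 0.4, -1], "yaw": 0},
    {"fingers": 1, "delta_pos": [0.2, 0.4, -1], "yaw": 0},
    {"fingers": 1, "delta_pos": [0.2, 0.4, -1], "yaw": 0}
  ]
}}

```text
clock: 5.9
eef_pos: [0.4751, -0.382, 0.5162]
tool_rot: [0.973, 0.221, 0.021, 0.067]
ft_force: [0.1, 0.1, 0.2]
grip_width: 0.0855
grasp_force: 0.0
```

```bash
python3 st.py
```

```text
t 5.9 j [-0.65   0.567  1.275  2.15  -0.054  2.041] p [ 0.4751 -0.382   0.5162] r 0.610 az -38.8 w 0.0855 0.0 F [0.1 0.1 0.2]
[[0.902, 0.427, 0.07], [0.433, -0.893, -0.121], [0.011, 0.139, -0.99]] alpha 8.0 az -60.0
```

>>> {"name": "jog_arm", "arguments": {
  "deltas": [
    {"fingers": 1, "delta_pos": [0, 0.5, -1], "yaw": 0}
  ]
}}

```text
clock: 6.0
eef_pos: [0.4651, -0.3835, 0.5303]
tool_rot: [0.972, 0.222, 0.028, 0.076]
ft_force: [0.3, -0.8, -0.1]
grip_width: 0.0856
grasp_force: 0.0
```

>>> {"name": "jog_arm", "arguments": {
  "deltas": [
    {"fingers": 1, "delta_pos": [0, 0.5, -1], "yaw": 0}
  ]
}}

```text
clock: 6.1
eef_pos: [0.4519, -0.384, 0.5505]
tool_rot: [0.97, 0.221, 0.037, 0.089]
ft_force: [-0.3, 0.2, 0.3]
grip_width: 0.0853
grasp_force: 0.0
```

>>> {"name": "jog_arm", "arguments": {
  "deltas": [
    {"fingers": 1, "delta_pos": [0, 0.5, -1], "yaw": 0}
  ]
}}

```text
clock: 6.2
eef_pos: [0.4391, -0.3835, 0.569]
tool_rot: [0.969, 0.221, 0.046, 0.102]
ft_force: [0.0, 0.7, 0.5]
grip_width: 0.0856
grasp_force: 0.0
```

```bash
python3 st.py
```

```text
t 6.2 j [-0.692  0.479  1.275  2.149 -0.051  1.996] p [ 0.4391 -0.3835  0.569 ] r 0.583 az -41.1 w 0.0856 0.0 F [0.  0.7 0.5]
[[0.898, 0.419, 0.134], [0.437, -0.882, -0.177], [0.044, 0.217, -0.975]] alpha 12.8 az -52.8
```

>>> {"name": "jog_arm", "arguments": {
  "deltas": [
    {"fingers": 1, "delta_pos": [0.15, 0.45, -1], "yaw": 0}
  ]
}}

```text
clock: 6.3
eef_pos: [0.4309, -0.3776, 0.5862]
tool_rot: [0.967, 0.22, 0.055, 0.114]
ft_force: [-0.7, -0.3, 0.7]
grip_width: 0.0856
grasp_force: 0.0
```

>>> {"name": "jog_arm", "arguments": {
  "deltas": [
    {"fingers": 1, "delta_pos": [0.15, 0.45, -1], "yaw": 0}
  ]
}}

```text
clock: 6.4
eef_pos: [0.4235, -0.3706, 0.6027]
tool_rot: [0.965, 0.22, 0.063, 0.125]
ft_force: [0.2, -0.6, 0.3]
grip_width: 0.0851
grasp_force: 0.0
```

>>> {"name": "jog_arm", "arguments": {
  "deltas": [
    {"fingers": 1, "delta_pos": [0.15, 0.45, -1], "yaw": 0}
  ]
}}

```text
clock: 6.5
eef_pos: [0.4155, -0.3636, 0.6186]
tool_rot: [0.963, 0.221, 0.071, 0.137]
ft_force: [-0.2, 0.8, -0.1]
grip_width: 0.0857
grasp_force: 0.0
```

>>> {"name": "jog_arm", "arguments": {
  "deltas": [
    {"fingers": 1, "delta_pos": [0.15, 0.45, -1], "yaw": 0}
  ]
}}

```text
clock: 6.6
eef_pos: [0.4071, -0.3564, 0.6343]
tool_rot: [0.961, 0.221, 0.079, 0.148]
ft_force: [-0.6, 0.6, -0.2]
grip_width: 0.0854
grasp_force: 0.0
```

>>> {"name": "jog_arm", "arguments": {
  "deltas": [
    {"fingers": 1, "delta_pos": [0.15, 0.45, -1], "yaw": 0}
  ]
}}

```text
clock: 6.7
eef_pos: [0.3982, -0.349, 0.6496]
tool_rot: [0.958, 0.22, 0.088, 0.16]
ft_force: [-0.3, -0.5, 0.5]
grip_width: 0.0851
grasp_force: 0.0
```

>>> {"name": "jog_arm", "arguments": {
  "deltas": [
    {"fingers": 1, "delta_pos": [0.15, 0.45, -1], "yaw": 0}
  ]
}}

```text
clock: 6.8
eef_pos: [0.3889, -0.3413, 0.6647]
tool_rot: [0.956, 0.22, 0.096, 0.171]
ft_force: [-0.2, -1.2, 0.0]
grip_width: 0.0851
grasp_force: 0.0
```

>>> {"name": "jog_arm", "arguments": {
  "deltas": [
    {"fingers": 1, "delta_pos": [0.15, 0.45, -1], "yaw": 0}
  ]
}}

```text
clock: 6.9
eef_pos: [0.3793, -0.3333, 0.6796]
tool_rot: [0.953, 0.22, 0.104, 0.183]
ft_force: [-0.1, -0.6, 0.4]
grip_width: 0.0852
grasp_force: 0.0
```

>>> {"name": "jog_arm", "arguments": {
  "deltas": [
    {"fingers": 1, "delta_pos": [0.15, 0.45, -1], "yaw": 0}
  ]
}}

```text
clock: 7.0
eef_pos: [0.3693, -0.325, 0.6941]
tool_rot: [0.949, 0.219, 0.112, 0.195]
ft_force: [-0.2, 1.5, 0.9]
grip_width: 0.0855
grasp_force: 0.0
```

```bash
python3 st.py
```

```text
t 7.0 j [-0.685  0.247  1.274  2.149 -0.06   1.989] p [ 0.3693 -0.325   0.6941] r 0.492 az -41.3 w 0.0855 0.0 F [-0.2  1.5  0.9]
[[0.879, 0.373, 0.298], [0.46, -0.828, -0.321], [0.127, 0.419, -0.899]] alpha 26.0 az -47.1
```

>>> {"name": "jog_arm", "arguments": {
  "deltas": [
    {"fingers": 1, "delta_pos": [0.1, 0.25, -1], "yaw": 0}
  ]
}}

```text
clock: 7.1
eef_pos: [0.3585, -0.3145, 0.7099]
tool_rot: [0.946, 0.219, 0.121, 0.208]
ft_force: [-0.2, -0.1, 0.3]
grip_width: 0.0852
grasp_force: 0.0
```

>>> {"name": "jog_arm", "arguments": {
  "deltas": [
    {"fingers": 1, "delta_pos": [0.1, 0.25, -1], "yaw": 0}
  ]
}}

```text
clock: 7.2
eef_pos: [0.3466, -0.3032, 0.7261]
tool_rot: [0.941, 0.218, 0.131, 0.221]
ft_force: [-0.1, -0.6, -0.1]
grip_width: 0.0855
grasp_force: 0.0
```

>>> {"name": "jog_arm", "arguments": {
  "deltas": [
    {"fingers": 1, "delta_pos": [0.1, 0.25, -1], "yaw": 0}
  ]
}}

```text
clock: 7.3
eef_pos: [0.3345, -0.2917, 0.7415]
tool_rot: [0.937, 0.218, 0.141, 0.234]
ft_force: [0.0, 0.6, -0.5]
grip_width: 0.0856
grasp_force: 0.0
```

>>> {"name": "jog_arm", "arguments": {
  "deltas": [
    {"fingers": 1, "delta_pos": [0.1, 0.25, -1], "yaw": 0}
  ]
}}

```text
clock: 7.4
eef_pos: [0.3219, -0.28, 0.7563]
tool_rot: [0.932, 0.217, 0.151, 0.247]
ft_force: [0.0, 0.9, 0.5]
grip_width: 0.0857
grasp_force: 0.0
```

>>> {"name": "jog_arm", "arguments": {
  "deltas": [
    {"fingers": 1, "delta_pos": [0.1, 0.25, -1], "yaw": 0}
  ]
}}

```text
clock: 7.5
eef_pos: [0.3089, -0.2683, 0.7704]
tool_rot: [0.927, 0.216, 0.161, 0.26]
ft_force: [-0.0, 0.0, 0.3]
grip_width: 0.0853
grasp_force: 0.0
```

>>> {"name": "jog_arm", "arguments": {
  "deltas": [
    {"fingers": 1, "delta_pos": [0.1, 0.25, -1], "yaw": 0}
  ]
}}

```text
clock: 7.6
eef_pos: [0.2954, -0.2563, 0.7839]
tool_rot: [0.922, 0.216, 0.171, 0.273]
ft_force: [-0.1, 0.2, 1.0]
grip_width: 0.0855
grasp_force: 0.0
```

>>> {"name": "jog_arm", "arguments": {
  "deltas": [
    {"fingers": 1, "delta_pos": [0.1, 0.25, -1], "yaw": 0}
  ]
}}

```text
clock: 7.7
eef_pos: [0.2813, -0.2443, 0.7968]
tool_rot: [0.916, 0.215, 0.181, 0.286]
ft_force: [1.0, -0.9, 0.6]
grip_width: 0.0854
grasp_force: 0.0
```

>>> {"name": "jog_arm", "arguments": {
  "deltas": [
    {"fingers": 1, "delta_pos": [0.1, 0.25, -1], "yaw": 0}
  ]
}}

```text
clock: 7.8
eef_pos: [0.2668, -0.2323, 0.809]
tool_rot: [0.911, 0.214, 0.19, 0.298]
ft_force: [0.1, -0.8, 0.7]
grip_width: 0.0853
grasp_force: 0.0
```

>>> {"name": "jog_arm", "arguments": {
  "deltas": [
    {"fingers": 1, "delta_pos": [0.1, 0.25, -1], "yaw": 0}
  ]
}}

```text
clock: 7.9
eef_pos: [0.2516, -0.2203, 0.8207]
tool_rot: [0.904, 0.213, 0.2, 0.31]
ft_force: [0.0, 0.5, 0.2]
grip_width: 0.0857
grasp_force: 0.0
```

>>> {"name": "jog_arm", "arguments": {
  "deltas": [
    {"fingers": 1, "delta_pos": [0.1, 0.25, -1], "yaw": 0}
  ]
}}

```text
clock: 8.0
eef_pos: [0.2358, -0.2084, 0.8316]
tool_rot: [0.898, 0.213, 0.21, 0.322]
ft_force: [-0.4, -0.7, -0.4]
grip_width: 0.085
grasp_force: 0.0
```

```bash
python3 st.py
```

```text
t 8.0 j [-0.644 -0.09   1.275  2.149 -0.082  1.998] p [ 0.2358 -0.2084  0.8316] r 0.315 az -41.5 w 0.085 0.0 F [-0.4 -0.7 -0.4]
[[0.821, 0.247, 0.515], [0.518, -0.702, -0.489], [0.241, 0.668, -0.704]] alpha 45.3 az -43.6
```

>>> {"name": "jog_arm", "arguments": {
  "deltas": [
    {"fingers": 1, "delta_pos": [0.05, 0.25, -1], "yaw": 0}
  ]
}}

```text
clock: 8.1
eef_pos: [0.2179, -0.1973, 0.8417]
tool_rot: [0.892, 0.212, 0.22, 0.334]
ft_force: [0.9, 0.2, 1.0]
grip_width: 0.0853
grasp_force: 0.0
```

>>> {"name": "jog_arm", "arguments": {
  "deltas": [
    {"fingers": 1, "delta_pos": [0.05, 0.25, -1], "yaw": 0}
  ]
}}

```text
clock: 8.2
eef_pos: [0.1999, -0.1854, 0.8513]
tool_rot: [0.885, 0.211, 0.229, 0.346]
ft_force: [-0.8, -1.5, 1.0]
grip_width: 0.0852
grasp_force: 0.0
```

>>> {"name": "jog_arm", "arguments": {
  "deltas": [
    {"fingers": 1, "delta_pos": [0.05, 0.25, -1], "yaw": 0}
  ]
}}

```text
clock: 8.3
eef_pos: [0.1822, -0.1716, 0.8614]
tool_rot: [0.878, 0.206, 0.237, 0.362]
ft_force: [0.8, 0.8, 1.3]
grip_width: 0.0857
grasp_force: 0.0
```

>>> {"name": "jog_arm", "arguments": {
  "deltas": [
    {"fingers": 1, "delta_pos": [0.05, 0.25, -1], "yaw": 0}
  ]
}}

```text
clock: 8.4
eef_pos: [0.1639, -0.157, 0.8704]
tool_rot: [0.869, 0.206, 0.247, 0.376]
ft_force: [-0.1, -0.5, -0.0]
grip_width: 0.0855
grasp_force: 0.0
```

>>> {"name": "jog_arm", "arguments": {
  "deltas": [
    {"fingers": 1, "delta_pos": [0.05, 0.25, -1], "yaw": 0}
  ]
}}

```text
clock: 8.5
eef_pos: [0.1472, -0.1414, 0.8777]
tool_rot: [0.861, 0.205, 0.255, 0.389]
ft_force: [-0.6, 0.1, -0.3]
grip_width: 0.0857
grasp_force: 0.0
```

>>> {"name": "jog_arm", "arguments": {
  "deltas": [
    {"fingers": 1, "delta_pos": [0.05, 0.25, -1], "yaw": 0}
  ]
}}

```text
clock: 8.6
eef_pos: [0.1309, -0.1268, 0.8842]
tool_rot: [0.854, 0.203, 0.263, 0.401]
ft_force: [0.2, 0.1, 0.5]
grip_width: 0.0853
grasp_force: 0.0
```

>>> {"name": "jog_arm", "arguments": {
  "deltas": [
    {"fingers": 1, "delta_pos": [0.05, 0.25, -1], "yaw": 0}
  ]
}}

```text
clock: 8.7
eef_pos: [0.1143, -0.1124, 0.89]
tool_rot: [0.846, 0.2, 0.27, 0.414]
ft_force: [-0.1, 0.1, -0.1]
grip_width: 0.0857
grasp_force: 0.0
```

```bash
python3 st.py
```

```text
t 8.7 j [-0.733 -0.338  1.275  2.149 -0.023  1.93 ] p [ 0.1143 -0.1124  0.89  ] r 0.160 az -44.5 w 0.0857 0.0 F [-0.1  0.1 -0.1]
[[0.774, 0.115, 0.623], [0.562, -0.577, -0.592], [0.292, 0.809, -0.511]] alpha 59.3 az -43.6
```

>>> {"name": "jog_arm", "arguments": {
  "deltas": [
    {"fingers": 1, "delta_pos": [0.54, -1, 0.94], "yaw": -1},
    {"fingers": 1, "delta_pos": [0.54, -1, 0.94], "yaw": -1},
    {"fingers": 1, "delta_pos": [0.54, -1, 0.94], "yaw": -1},
    {"fingers": 1, "delta_pos": [0.54, -1, 0.94], "yaw": -1},
    {"fingers": 1, "delta_pos": [0.54, -1, 0.94], "yaw": -1},
    {"fingers": 1, "delta_pos": [0.54, -1, 0.94], "yaw": -1},
    {"fingers": 1, "delta_pos": [0.54, -1, 0.94], "yaw": -1},
    {"fingers": 1, "delta_pos": [0.54, -1, 0.94], "yaw": -1},
    {"fingers": 1, "delta_pos": [0.54, -1, 0.94], "yaw": -1},
    {"fingers": 1, "delta_pos": [0.54, -1, 0.94], "yaw": -1}
  ]
}}

```text
clock: 9.7
eef_pos: [0.2709, -0.0252, 0.6135]
tool_rot: [0.702, 0.505, 0.09, 0.494]
ft_force: [-0.9, 0.6, -0.0]
grip_width: 0.0857
grasp_force: 0.0
```

```bash
cat >> st.py <<'E'
u=np.array([.727,-.686,0]); v=np.array([.686,.727,0])
print('yaw to y=v (scaled) %.3f'%(np.arctan2(-M[:,0]@v, M[:,1]@v)/(np.pi/4)), 'y.z %.3f'%M[2,1])
import sys
if len(sys.argv)>3: tomove(np.array(sys.argv[1:4],float)-p)
E
python3 st.py .4435 .3107 .28
```

```text
t 9.7 j [-2.045 -0.989  0.056  2.149  0.983  0.101] p [ 0.2709 -0.0252  0.6135] r 0.272 az -5.3 w 0.0857 0.0 F [-0.9  0.6 -0. ]
[[0.473, 0.62, 0.626], [0.799, -0.001, -0.602], [-0.373, 0.785, -0.495]] alpha 60.3 az -43.9
yaw to y=v (scaled) -1.441 y.z 0.785
scaled [ 1.581 -0.516  0.237]
```

>>> {"name": "jog_arm", "arguments": {
  "deltas": [
    {"fingers": 1, "delta_pos": [-0.82, 0.4, -0.61], "yaw": 0},
    {"fingers": 1, "delta_pos": [-0.82, 0.4, -0.61], "yaw": 0},
    {"fingers": 1, "delta_pos": [-0.82, 0.4, -0.61], "yaw": 0},
    {"fingers": 1, "delta_pos": [-0.82, 0.4, -0.61], "yaw": 0},
    {"fingers": 1, "delta_pos": [-0.82, 0.4, -0.61], "yaw": 0},
    {"fingers": 1, "delta_pos": [-0.82, 0.4, -0.61], "yaw": 0},
    {"fingers": 1, "delta_pos": [-0.82, 0.4, -0.61], "yaw": 0},
    {"fingers": 1, "delta_pos": [-0.82, 0.4, -0.61], "yaw": 0}
  ]
}}

```text
clock: 10.5
eef_pos: [0.1113, -0.1117, 0.894]
tool_rot: [0.699, 0.506, 0.093, 0.496]
ft_force: [-0.3, 0.4, 0.4]
grip_width: 0.0855
grasp_force: 0.0
```

```bash
python3 st.py .45 -.43 .62
cat > kin.py <<'E'
from h import *
import json
from scipy.optimize import least_squares
from scipy.spatial.transform import Rotation as R
# base yaw j1; plane: upper arm L1 at j2 from vertical, forearm angle (j2-j3)+a2, wrist; j4->j5 offset along tool dir, j5 -> TCP length
def fk(q,P):
    r0,z0,L1,L2,a2,L3,o3,L4=P
    e=[np.cos(q[0]),np.sin(q[0]),0]; 
    def d(a): return np.array([np.sin(a),0,np.cos(a)])
    p=np.array([r0,0,z0])+L1*d(q[1]); a=q[1]-q[2]+a2; p=p+L2*d(a)
    t=q[1]-q[2]+q[3]+np.pi/2 # tool dir angle from vertical (pi = down)
    Z=d(t); N=d(t-np.pi/2) # N = outward for down tool
    Y=np.array([0,1,0.])
    p=p+L3*Z+o3*N
    # j5 rotates about N
    Rm=R.from_rotvec(q[4]*N*SG).as_matrix(); Zt=Rm@Z
    p=p+L4*Zt
    X0=np.cross(N,Zt); Rt=np.c_[X0,N,Zt]  # frame at j6=pi/2: y=N
    Rt=Rt@R.from_euler('z',q[5]-np.pi/2).as_matrix()
    B=R.from_euler('z',q[0]).as_matrix(); return B@p,B@Rt
SG=1
E
python3 - <<'E'
import kin; from kin import *
D=[json.loads(l) for l in open('log.txt')]
from scipy.spatial.transform import Rotation as R
extra=[([-1.125,.2414,.0037,1.3352,0,1.5708],[.21532,-.45056,.23041],[.97526,.22105,-.0002267,-.0010256])]
D+=[dict(j=a,p=b,q=c) for a,b,c in extra]
for sg in(1,-1):
    kin.SG=sg
    def res(P):
        o=[]
        for d in D:
            p,M=fk(np.array(d['j']),P); o+=list(p-d['p'])+list(.1*(R.from_matrix(M).inv()*R.from_quat(d['q'])).as_rotvec())
        return np.array(o)
    s=least_squares(res,[0,.3,.4,.4,1.57,.1,0,.2],x_scale=.1); print(sg,s.x.round(4),np.abs(s.fun).max().round(4),np.sqrt((s.fun**2).mean()).round(5))
    np.save('kin%d.npy'%sg,s.x)
E
```

```text
t 10.5 j [-0.718 -0.366  1.234  2.112 -0.036  1.15 ] p [ 0.1113 -0.1117  0.894 ] r 0.158 az -45.1 w 0.0855 0.0 F [-0.3  0.4  0.4]
[[0.471, 0.615, 0.632], [0.8, 0.004, -0.6], [-0.372, 0.788, -0.49]] alpha 60.6 az -43.5
yaw to y=v (scaled) -1.441 y.z 0.788
scaled [ 0.022 -0.03   1.798]
1 [-0.      0.2408  0.4933  0.3915  1.5503  0.1015  0.      0.3035] 0.0 0.0
-1 [-0.0103  0.2479  0.5091  0.4264  1.5479  0.6103 -0.0306 -0.1845] 0.1955 0.03568
```

```bash
cat >> kin.py <<'E'
KP=np.load('kin1.npy')
LO=np.array([-2.72,-1.05,-1.09,-1.99,-1.42,-3.14]);HI=np.array([2.72,1.87,1.28,2.15,1.44,3.14])
def ik(p,M,q0):
    f=lambda q:(lambda a:np.r_[a[0]-p,.3*R.from_matrix(M.T@a[1]).as_rotvec()])(fk(q,KP))
    s=least_squares(f,np.clip(q0,LO+1e-3,HI-1e-3),bounds=(LO,HI)); return s.x,np.linalg.norm(s.fun)
def elbow(q):
    r0,z0,L1,L2,a2=KP[:5]; B=R.from_euler('z',q[0]).as_matrix(); d=lambda a:np.array([np.sin(a),0,np.cos(a)])
    E=np.array([r0,0,z0])+L1*d(q[1]); W=E+L2*d(q[1]-q[2]+a2); return B@E,B@W
E
cat > plan.py <<'E'
from kin import *
o=bot.get_obs(); M0=R.from_quat(o['tool_rot']).as_matrix(); z=M0[:,2]
v=np.cross([0,0,1],z); v/=np.linalg.norm(v); ML=np.c_[np.cross(v,z),v,z]   # level-grasp orientation, y=v horizontal
u=np.cross(v,[0,0,1]);  # az of z_tool
ctr=np.array([.4755,.2805,0]); g=ctr-.056*u*[1,1,0]+[0,0,.090]; TG=g+.014*z
# tray frame in tool frame at grasp: tray x=-v
Rt=np.c_[-v,np.cross([0,0,1],-v),[0,0,1]]
def tool(Rtr,ptr): # tray pose-> tool pose
    return ptr+Rtr@(Rt.T@(TG-ctr)), Rtr@Rt.T@ML
def yawed(psi): # tray rot when tool yawed psi (rad)
    return R.from_rotvec(z*psi).as_matrix()@Rt
E
python3 - <<'E'
from plan import *
print('v',v.round(3),'u',u.round(3),'TG',TG.round(4))
q=o['joint_pos'].copy()
def go(name,p,M):
    global q
    q,e=ik(np.array(p),M,q); E,W=elbow(q); print(name,np.round(p,3),'q',q.round(2),'err %.4f'%e,'W',W.round(2),'E',E.round(2))
go('w1',[.45,-.43,.62],M0); go('w2',[.5,-.25,.5],M0);go('w3',[.58,0,.45],ML); go('w4',[.52,.2,.4],ML)
go('pre',TG+[0,0,.12],ML); go('grasp',TG,ML)
pot=np.array([.4455,.0423,0]); tx=Rt[:,0]
for zz in(.0,.05,.12): go('lift%.2f'%zz,*tool(Rt,ctr+[0,0,zz]))
go('overpot',*tool(Rt,pot-tx*.12+[0,0,.12]))
for psi in np.radians([15,30,45,55,65,70]):
    Rn=yawed(psi); up=Rn.T@[0,0,1]; c=pot+[0,0,.09]-Rn@[.12,0,.004]
    cor=[(c+Rn@np.array(a)).round(3).tolist() for a in([0,.12,0],[0,-.12,0],[-.12,0,0])]
    print(' tilt %.0f up_body'%np.degrees(np.arccos(Rn[2,2])),up.round(3),'corners y+,y-,rear',cor)
    go('psi%.0f'%np.degrees(psi),*tool(Rn,c))
q0=q.copy(); q,_=ik(*tool(Rt,pot-tx*.12+[0,0,.12]),q)
rest=np.array([.5935,.054,.09]); go('overrest',*tool(Rt,rest+[0,0,.04])); go('rest',*tool(Rt,rest))
E
```

```text
v [ 0.688  0.725 -0.   ] u [ 0.725 -0.688  0.   ] TG [0.4437 0.3106 0.0831]
w1 [ 0.45 -0.43  0.62] q [-0.77 -0.22  0.    0.74  0.01  1.13] err 0.0000 W [ 0.19 -0.19  0.82] E [-0.08  0.08  0.72]
w2 [ 0.5  -0.25  0.5 ] q [-0.22 -0.33 -0.36  0.55 -0.47  1.42] err 0.0000 W [ 0.23 -0.05  0.7 ] E [-0.16  0.03  0.71]
w3 [0.58 0.   0.45] q [ 0.44 -0.03 -0.18  0.85 -0.95  0.9 ] err 0.0000 W [0.34 0.16 0.68] E [-0.01 -0.01  0.73]
w4 [0.52 0.2  0.4 ] q [ 0.86  0.26  0.07  1.46 -1.06  1.67] err 0.0000 W [0.33 0.39 0.65] E [0.08 0.1  0.72]
pre [0.444 0.311 0.203] q [ 1.1   0.58 -0.01  1.45 -0.99  2.11] err 0.0000 W [0.27 0.53 0.44] E [0.12 0.24 0.65]
grasp [0.444 0.311 0.083] q [ 1.1   0.73 -0.1   1.2  -0.99  2.11] err 0.0000 W [0.27 0.53 0.32] E [0.15 0.29 0.61]
lift0.00 [0.444 0.311 0.083] q [ 1.1   0.73 -0.1   1.2  -0.99  2.11] err 0.0000 W [0.27 0.53 0.32] E [0.15 0.29 0.61]
lift0.05 [0.444 0.311 0.133] q [ 1.1   0.66 -0.07  1.3  -0.99  2.11] err 0.0000 W [0.27 0.53 0.37] E [0.14 0.27 0.63]
lift0.12 [0.444 0.311 0.203] q [ 1.1   0.58 -0.01  1.45 -0.99  2.11] err 0.0000 W [0.27 0.53 0.44] E [0
[... 1123 characters left out ...]
0.79  -0.247  0.561] corners y+,y-,rear [[0.56, -0.066, 0.153], [0.484, 0.154, 0.212], [0.596, 0.044, 0.277]]
psi65 [0.448 0.051 0.24 ] q [ 0.74  0.05 -0.64  0.75 -1.05  2.56] err 0.0000 W [0.25 0.22 0.49] E [0.02 0.02 0.73]
 tilt 60 up_body [-0.819 -0.281  0.5  ] corners y+,y-,rear [[0.552, -0.074, 0.153], [0.482, 0.145, 0.22], [0.585, 0.027, 0.285]]
psi70 [0.44  0.042 0.24 ] q [ 0.73  0.03 -0.66  0.74 -1.05  2.64] err 0.0000 W [0.24 0.22 0.49] E [0.01 0.01 0.73]
overrest [0.562 0.084 0.213] q [ 0.62  0.27 -0.48  0.51 -1.03  1.2 ] err 0.0000 W [0.34 0.25 0.46] E [0.11 0.08 0.72]
rest [0.562 0.084 0.173] q [ 0.62  0.33 -0.52  0.4  -1.03  1.2 ] err 0.0000 W [0.34 0.25 0.42] E [0.13 0.09 0.71]
```

The model reproduces every recorded pose. I go to the tray in short legs, keeping the wrist in front of the base.

>>> {"name": "jog_arm", "arguments": {
  "deltas": [
    {"fingers": 1, "delta_pos": [0, 0, 1], "yaw": 0},
    {"fingers": 1, "delta_pos": [0, 0, 1], "yaw": 0},
    {"fingers": 1, "delta_pos": [0, 0, 1], "yaw": 0},
    {"fingers": 1, "delta_pos": [0, 0, 1], "yaw": 0},
    {"fingers": 1, "delta_pos": [0, 0, 1], "yaw": 0},
    {"fingers": 1, "delta_pos": [0, 0, 1], "yaw": 0},
    {"fingers": 1, "delta_pos": [0, 0, 1], "yaw": 0},
    {"fingers": 1, "delta_pos": [0, 0, 1], "yaw": 0}
  ]
}}

```text
clock: 11.3
eef_pos: [0.3043, -0.2957, 0.7336]
tool_rot: [0.705, 0.508, 0.091, 0.487]
ft_force: [-0.3, 0.1, -1.3]
grip_width: 0.0855
grasp_force: 0.0
```

```bash
python3 st.py .5 -.25 .5
python3 - <<'E'
from plan import *
from fit import sel
P=np.concatenate([np.load(m+'0.npz')['P'].reshape(-1,3) for m in('top','scene')])
B=sel(P,.45,.70,-.1,-.02,.1,.4); print('supply side pts: max y by x,z bins')
for a in np.arange(.45,.7,.05):
    for b in(.1,.15,.2,.25,.3):
        k=(B[:,0]>=a)&(B[:,0]<a+.05)&(B[:,2]>=b)&(B[:,2]<b+.05)
        if k.sum()>1: print('x%.2f z%.2f n%d ymax %.3f'%(a,b,k.sum(),np.percentile(B[k,1],98)),end='; ')
print()
tip=np.array([.4437,.055,.09])
for d in(40,45,48,52):
    Rn=yawed(np.radians(d)); c=tip-Rn@[.12,0,.004]
    pts=[c+Rn@np.array(a) for a in([.005,.11,.096],[-.005,.11,.096],[.006,.11,0],[.005,.098,.07])]
    print(d,'tilt %.2f'%np.arccos(Rn[2,2]),np.round(pts,3).tolist())
E
```

```text
t 11.3 j [-0.785 -0.461  0.236  1.231  0.02   1.119] p [ 0.3043 -0.2957  0.7336] r 0.424 az -44.2 w 0.0855 0.0 F [-0.3  0.1 -1.3]
[[0.468, 0.628, 0.622], [0.804, -0.01, -0.594], [-0.367, 0.778, -0.509]] alpha 59.4 az -43.7
yaw to y=v (scaled) -1.443 y.z 0.778
scaled [ 0.714 -0.198  0.712]
supply side pts: max y by x,z bins
x0.45 z0.10 n67 ymax -0.056; x0.50 z0.10 n243 ymax -0.056; x0.50 z0.15 n181 ymax -0.062; x0.50 z0.20 n188 ymax -0.063; x0.50 z0.25 n245 ymax -0.063; x0.55 z0.10 n247 ymax -0.062; x0.55 z0.15 n174 ymax -0.066; x0.55 z0.20 n208 ymax -0.066; x0.55 z0.25 n318 ymax -0.067; x0.60 z0.10 n230 ymax -0.062; x0.60 z0.15 n153 ymax -0.069; x0.60 z0.20 n220 ymax -0.053; x0.60 z0.25 n287 ymax -0.070; x0.65 z0.10 n242 ymax -0.064; x0.65 z0.15 n150 ymax -0.072; x0.65 z0.20 n190 ymax -0.072; x0.65 z0.25 n256 ymax -0.073; 
40 tilt 0.60 [[0.54, -0.035, 0.218], [0.547, -0.032, 0.224], [0.583, -0.004, 0.138], [0.546, -0.016, 0.198]]
45 tilt 0.67 [[0.529, -0.046, 0.218], [0.536, -0.043, 0.224], [0.577, -0.013, 0.142], [0.537, -0.026, 0.199]]
48 tilt 0.72 [[0.522, -0.052, 0.217], [0.529, -0.05, 0.223], [0.574, -0.018, 0.144], [0.531, -0.032, 0.199]]
52 tilt 0.77 [[0.513, -0.06, 0.215], [0.52, -0.059, 0.222], [0.569, -0.025, 0.146], [0.524, -0.04, 0.199]]
```

>>> {"name": "jog_arm", "arguments": {
  "deltas": [
    {"fingers": 1, "delta_pos": [0.71, -0.2, 0.71], "yaw": -0.7},
    {"fingers": 1, "delta_pos": [0.71, -0.2, 0.71], "yaw": -0.7},
    {"fingers": 1, "delta_pos": [0.71, -0.2, 0.71], "yaw": -0.7},
    {"fingers": 1, "delta_pos": [0.71, -0.2, 0.71], "yaw": -0.7},
    {"fingers": 1, "delta_pos": [0.71, -0.2, 0.71], "yaw": -0.7},
    {"fingers": 1, "delta_pos": [0.71, -0.2, 0.71], "yaw": -0.7},
    {"fingers": 1, "delta_pos": [0.71, -0.2, 0.71], "yaw": -0.7},
    {"fingers": 1, "delta_pos": [0.71, -0.2, 0.71], "yaw": -0.7}
  ]
}}

```text
clock: 12.1
eef_pos: [0.4991, -0.2495, 0.5098]
tool_rot: [0.537, 0.678, -0.046, 0.499]
ft_force: [0.6, 0.4, 0.4]
grip_width: 0.0853
grasp_force: 0.0
```

```bash
python3 st.py .54 .1 .4
```

```text
t 12.1 j [-0.216 -0.329 -0.324  0.597 -0.466  0.872] p [ 0.4991 -0.2495  0.5098] r 0.558 az -26.6 w 0.0853 0.0 F [0.6 0.4 0.4]
[[0.075, 0.775, 0.628], [0.683, 0.418, -0.598], [-0.726, 0.474, -0.498]] alpha 60.1 az -43.6
yaw to y=v (scaled) -0.740 y.z 0.474
scaled [ 1.072  0.419 -0.429]
```

>>> {"name": "jog_arm", "arguments": {
  "deltas": [
    {"fingers": 1, "delta_pos": [1, 0.4, -0.4], "yaw": -0.74},
    {"fingers": 1, "delta_pos": [1, 0.4, -0.4], "yaw": -0.74},
    {"fingers": 1, "delta_pos": [1, 0.4, -0.4], "yaw": -0.74},
    {"fingers": 1, "delta_pos": [1, 0.4, -0.4], "yaw": -0.74},
    {"fingers": 1, "delta_pos": [1, 0.4, -0.4], "yaw": -0.74},
    {"fingers": 1, "delta_pos": [1, 0.4, -0.4], "yaw": -0.74},
    {"fingers": 1, "delta_pos": [1, 0.4, -0.4], "yaw": -0.74},
    {"fingers": 1, "delta_pos": [1, 0.4, -0.4], "yaw": -0.74}
  ]
}}

```text
clock: 12.9
eef_pos: [0.5416, 0.0814, 0.4098]
tool_rot: [0.319, 0.804, -0.186, 0.466]
ft_force: [-0.8, 0.1, -1.2]
grip_width: 0.0852
grasp_force: 0.0
```

```bash
python3 st.py .4437 .3106 .20; python3 -c "
from plan import *
print(TG,z,u)"
```

```text
t 12.9 j [ 0.643  0.05  -0.164  1.068 -1.025  1.236] p [0.5416 0.0814 0.4098] r 0.548 az 8.5 w 0.0852 0.0 F [-0.8  0.1 -1.2]
[[-0.362, 0.686, 0.631], [0.341, 0.727, -0.596], [-0.868, -0.001, -0.497]] alpha 60.2 az -43.4
yaw to y=v (scaled) 0.001 y.z -0.001
scaled [ 0.985  0.332 -0.313]
[0.44362734 0.31062216 0.08303688] [ 0.63051415 -0.59588527 -0.49736571] [ 0.72678313 -0.686867    0.        ]
```

>>> {"name": "jog_arm", "arguments": {
  "deltas": [
    {"fingers": 1, "delta_pos": [0.985, 0.332, -0.313], "yaw": 0},
    {"fingers": 1, "delta_pos": [0.985, 0.332, -0.313], "yaw": 0},
    {"fingers": 1, "delta_pos": [0.985, 0.332, -0.313], "yaw": 0},
    {"fingers": 1, "delta_pos": [0.985, 0.332, -0.313], "yaw": 0},
    {"fingers": 1, "delta_pos": [0.985, 0.332, -0.313], "yaw": 0},
    {"fingers": 1, "delta_pos": [0.985, 0.332, -0.313], "yaw": 0},
    {"fingers": 1, "delta_pos": [0.985, 0.332, -0.313], "yaw": 0},
    {"fingers": 1, "delta_pos": [0.985, 0.332, -0.313], "yaw": 0}
  ]
}}

```text
clock: 13.7
eef_pos: [0.4438, 0.3085, 0.1994]
tool_rot: [0.321, 0.803, -0.186, 0.466]
ft_force: [0.9, -0.3, 0.5]
grip_width: 0.085
grasp_force: 0.0
```

```bash
python3 st.py .4437 .3106 .083
python3 - <<'E'
from h import *
c=cam('scene');save(c,'s1.png'); d=cam('top'); 
a=cv2.resize(c['image'][180:380,200:420],None,fx=2.3,fy=2.3); b=cv2.resize(d['image'][150:290,180:340],None,fx=3,fy=3)
h=max(a.shape[0],b.shape[0]); im=np.zeros((h,800,3),np.uint8); a=cv2.resize(c['image'][180:380,220:400],(390,433)); b=cv2.resize(d['image'][150:290,180:310],(400,431))
im[:433,:390]=a; im[:431,395:795]=b; cv2.imwrite('pics/pre.png',im[:,:,::-1])
E
```

```text
t 13.7 j [ 1.094  0.574 -0.024  1.427 -0.985  2.101] p [0.4438 0.3085 0.1994] r 0.541 az 34.8 w 0.085 0.0 F [ 0.9 -0.3  0.5]
[[-0.36, 0.689, 0.629], [0.343, 0.725, -0.598], [-0.868, 0.0, -0.497]] alpha 60.2 az -43.5
yaw to y=v (scaled) -0.003 y.z 0.000
scaled [0.339 0.005 0.189]
```

View pics/pre.png

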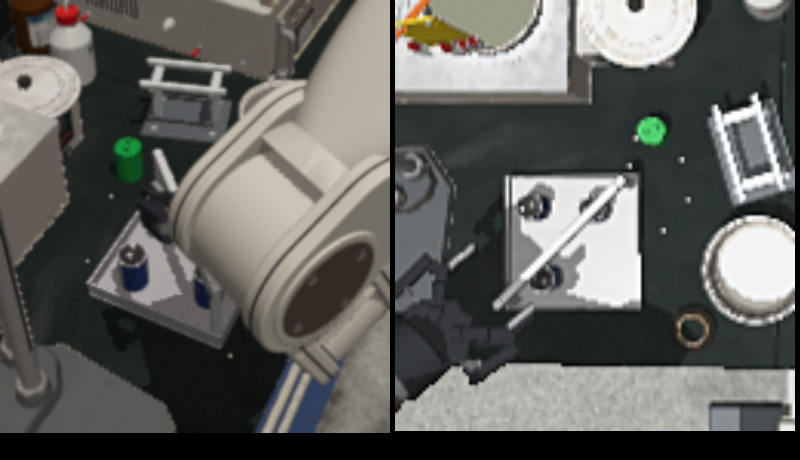

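The gripper stands at the bar's front-left end, with a finger on each side of the bar near (500,290) in the right half. The caps are clear of it. I descend and close.

>>> {"name": "jog_arm", "arguments": {
  "deltas": [
    {"fingers": 1, "delta_pos": [0.15, 0, 0.08], "yaw": 0},
    {"fingers": 1, "delta_pos": [0.28, 0, 0.155], "yaw": 0},
    {"fingers": 1, "delta_pos": [0.34, 0.005, 0.19], "yaw": 0},
    {"fingers": 1, "delta_pos": [0.34, 0.005, 0.19], "yaw": 0}
  ]
}}

```text
clock: 14.2
eef_pos: [0.4444, 0.3059, 0.0829]
tool_rot: [0.322, 0.803, -0.188, 0.465]
ft_force: [0.1, 0.1, 0.5]
grip_width: 0.0855
grasp_force: 0.0
```

```bash
python3 st.py .4437 .3106 .083
```

```text
t 14.2 j [ 1.091  0.726 -0.111  1.192 -0.985  2.103] p [0.4444 0.3059 0.0829] r 0.540 az 34.5 w 0.0855 0.0 F [0.1 0.1 0.5]
[[-0.359, 0.692, 0.626], [0.342, 0.722, -0.602], [-0.868, -0.002, -0.496]] alpha 60.3 az -43.9
yaw to y=v (scaled) -0.003 y.z -0.002
scaled [ 0.006  0.01  -0.011]
```

>>> {"name": "jog_arm", "arguments": {
  "deltas": [
    {"fingers": 0, "delta_pos": [0, 0, 0], "yaw": 0},
    {"fingers": 0, "delta_pos": [0, 0, 0], "yaw": 0},
    {"fingers": 0, "delta_pos": [0, 0, 0], "yaw": 0},
    {"fingers": 0, "delta_pos": [0, 0, 0], "yaw": 0},
    {"fingers": 0, "delta_pos": [0, 0, 0], "yaw": 0},
    {"fingers": 0, "delta_pos": [0, 0, 0], "yaw": 0}
  ]
}}

```text
clock: 14.8
eef_pos: [0.444, 0.3084, 0.0841]
tool_rot: [0.321, 0.803, -0.186, 0.467]
ft_force: [-0.9, 0.6, 3.8]
grip_width: 0.0092
grasp_force: 58.6
```

```bash
python3 st.py .4437 .3106 .183
```

```text
t 14.8 j [ 1.094  0.725 -0.108  1.194 -0.986  2.104] p [0.444  0.3084 0.0841] r 0.541 az 34.8 w 0.0092 58.6 F [-0.9  0.6  3.8]
[[-0.358, 0.69, 0.629], [0.342, 0.724, -0.599], [-0.869, 0.001, -0.495]] alpha 60.3 az -43.6
yaw to y=v (scaled) -0.004 y.z 0.001
scaled [-0.284  0.005 -0.168]
```

>>> {"name": "jog_arm", "arguments": {
  "deltas": [
    {"fingers": 0, "delta_pos": [-0.02, 0, -0.012], "yaw": 0},
    {"fingers": 0, "delta_pos": [-0.06, 0, -0.035], "yaw": 0},
    {"fingers": 0, "delta_pos": [-0.1, 0, -0.06], "yaw": 0},
    {"fingers": 0, "delta_pos": [-0.14, 0, -0.083], "yaw": 0},
    {"fingers": 0, "delta_pos": [-0.14, 0, -0.083], "yaw": 0}
  ]
}}

```text
clock: 15.3
eef_pos: [0.4438, 0.3095, 0.1345]
tool_rot: [0.322, 0.803, -0.185, 0.466]
ft_force: [0.3, 1.4, -5.3]
grip_width: 0.009
grasp_force: 58.5
```

```bash
cat > tr.py <<'E'
from plan import *
from fit import sel
t=cam('top'); P=cloud(t); o=bot.get_obs()
import sys
cx,cy,zb=map(float,sys.argv[1:4])  # expected centre, underside height
im=t['image']; B=P[(abs(P[...,0]-cx)<.1)&(abs(P[...,1]-cy)<.1)&(P[...,2]>zb-.012)&(P[...,2]<zb+.02)&(im.min(2)>120)]
A=np.c_[B[:,:2],np.ones(len(B))]; w=np.ones(len(B))
for _ in range(15): s=np.linalg.lstsq(A*w[:,None],B[:,2]*w,rcond=None)[0]; r=B[:,2]-A@s; w=1/np.sqrt(1+(r/.002)**2)
g=-s[:2]; print('floor n',len(B),'z at centre %.4f'%(s[0]*cx+s[1]*cy+s[2]),'grad along v %.3f u %.3f'%(s[:2]@v[:2],s[:2]@u[:2]))
B=sel(P,cx-.1,cx+.1,cy-.1,cy+.1,zb+.087,zb+.104); B=B[abs((B-[cx,cy,0])@v)<.02]
pr=(B-[cx,cy,0])@u; print('bar n',len(B),'u range',pr.min().round(3),pr.max().round(3),'v off %.4f'%((B-[cx,cy,0])@v).mean(),'slope along u %.3f'%np.polyfit(pr,B[:,2],1)[0])
n=sys.argv[4]; cv2.imwrite('pics/'+n,cv2.resize(im[140:300,180:400],None,fx=3,fy=3)[:,:,::-1])
E
python3 st.py; python3 tr.py .4755 .2805 .04 l1.png
```

```text
t 15.3 j [ 1.095  0.655 -0.078  1.294 -0.985  2.106] p [0.4438 0.3095 0.1345] r 0.541 az 34.9 w 0.009 58.5 F [ 0.3  1.4 -5.3]
[[-0.357, 0.69, 0.629], [0.345, 0.724, -0.598], [-0.868, 0.004, -0.497]] alpha 60.2 az -43.5
yaw to y=v (scaled) -0.007 y.z 0.004
floor n 1261 z at centre 0.0542 grad along v 0.001 u -0.005
bar n 76 u range -0.106 0.11 v off -0.0034 slope along u -0.005
```

View pics/l1.png

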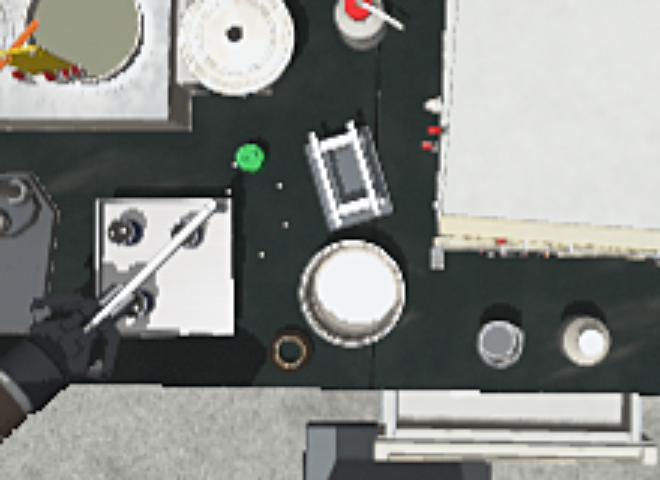

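The tray hangs level, with slopes of 0.001 and -0.005. All three caps are in it, and the gripper is at its front-left end near (90,330). Next I carry it gently to the pot.

```bash
python3 st.py .4960 .1739 .199|tail -1
cat > tilt.py <<'E'
from plan import *
OFF=np.array([.0305,-.029,-.0841])   # tray origin - TCP, level
Mc=M0; Rt2=np.c_[-v,u,[0,0,1]]
def tcp_for(psi,tip,M=None):
    Rr=R.from_rotvec(z*psi).as_matrix(); return tip-Rr@(OFF+Rt2@[.12,0,.004])
E
python3 - <<'E'
from tilt import *
tip=np.array([.4437,.058,.119]); q=o['joint_pos']; a=tcp_for(0,tip); print(a.round(4))
for d in(0,5,10,20,30,40,48):
    t=tip+[0,0,-.029*min(1,d/20)]; p=tcp_for(np.radians(d),t); q,e=ik(p,R.from_rotvec(z*np.radians(d)).as_matrix()@M0,q)
    print(d,p.round(4),'scaled rel level',(M0.T@(p-a)/.3).round(3),'yaw',round(d/45,3),'q',q.round(2),round(e,4))
E
```

```text
scaled [-0.409 -0.205  0.271]
[0.4959 0.1739 0.1991]
0 [0.4959 0.1739 0.1991] scaled rel level [0. 0. 0.] yaw 0.0 q [ 0.86  0.37 -0.35  0.95 -1.05  1.68] 0.0
5 [0.4964 0.167  0.2008] scaled rel level [-0.013 -0.016  0.012] yaw 0.111 q [ 0.85  0.35 -0.36  0.93 -1.05  1.74] 0.0
10 [0.4961 0.1596 0.202 ] scaled rel level [-0.025 -0.034  0.024] yaw 0.222 q [ 0.84  0.34 -0.38  0.9  -1.05  1.81] 0.0
20 [0.4932 0.1436 0.2032] scaled rel level [-0.043 -0.079  0.048] yaw 0.444 q [ 0.82  0.31 -0.42  0.86 -1.05  1.95] 0.0
30 [0.4874 0.1264 0.2165] scaled rel level [-0.095 -0.134  0.048] yaw 0.667 q [ 0.8   0.26 -0.46  0.85 -1.05  2.08] 0.0
40 [0.4787 0.1084 0.2272] scaled rel level [-0.136 -0.197  0.048] yaw 0.889 q [ 0.79  0.2  -0.49  0.84 -1.05  2.23] 0.0
48 [0.47   0.094  0.2335] scaled rel level [-0.16  -0.252  0.048] yaw 1.067 q [ 0.78  0.16 -0.53  0.83 -1.05  2.35] 0.0
```

>>> {"name": "jog_arm", "arguments": {
  "deltas": [
    {"fingers": 0, "delta_pos": [-0.02, -0.006, 0.008], "yaw": 0},
    {"fingers": 0, "delta_pos": [-0.055, -0.02, 0.027], "yaw": 0},
    {"fingers": 0, "delta_pos": [-0.11, -0.045, 0.06], "yaw": 0},
    {"fingers": 0, "delta_pos": [-0.17, -0.075, 0.1], "yaw": 0},
    {"fingers": 0, "delta_pos": [-0.24, -0.11, 0.146], "yaw": 0},
    {"fingers": 0, "delta_pos": [-0.3, -0.145, 0.192], "yaw": 0},
    {"fingers": 0, "delta_pos": [-0.35, -0.174, 0.23], "yaw": 0},
    {"fingers": 0, "delta_pos": [-0.385, -0.193, 0.255], "yaw": 0},
    {"fingers": 0, "delta_pos": [-0.403, -0.203, 0.268], "yaw": 0},
    {"fingers": 0, "delta_pos": [-0.409, -0.205, 0.271], "yaw": 0},
    {"fingers": 0, "delta_pos": [-0.409, -0.205, 0.271], "yaw": 0}
  ]
}}

```text
clock: 16.45
eef_pos: [0.4957, 0.1728, 0.1981]
tool_rot: [0.321, 0.803, -0.187, 0.466]
ft_force: [0.1, -0.6, -4.8]
grip_width: 0.0091
grasp_force: 58.6
```

```bash
python3 st.py .4960 .1739 .199; python3 tr.py .5265 .1449 .115 l2.png
python3 - <<'E'
from fit import *
c=cam('top');P=cloud(c)
B=sel(P,.36,.52,-.05,.11,.066,.075); B=B[np.hypot(B[:,0]-.4455,B[:,1]-.042)<.075]; print('pot',len(B),circ(B).round(4))
E
```

```text
t 16.45 j [ 0.861  0.368 -0.35   0.945 -1.049  1.675] p [0.4957 0.1728 0.1981] r 0.525 az 19.2 w 0.0091 58.6 F [ 0.1 -0.6 -4.8]
[[-0.36, 0.69, 0.628], [0.342, 0.723, -0.6], [-0.868, -0.001, -0.496]] alpha 60.2 az -43.7
yaw to y=v (scaled) -0.002 y.z -0.001
scaled [-0.002  0.003 -0.003]
floor n 1523 z at centre 0.1181 grad along v -0.006 u 0.001
bar n 229 u range -0.103 0.11 v off -0.0018 slope along u -0.016
pot 106 [0.4471 0.0412 0.0623]
```

View pics/l2.png

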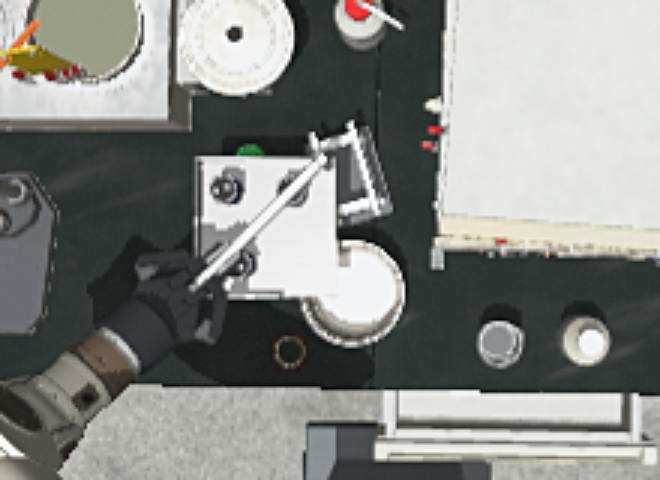

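Run:
```python
from tilt import *
a=o['eef_pos']; t0=a+OFF+Rt2@[.12,0,.004]; print('tip now',t0.round(4)); t1=np.array([.4437,.0535,.087])
for d in(2,5,9,13,17,21,25,29,33,37,41,45,48):
    t=t0+(t1-t0)*min(1,d/17); print(d,(M0.T@(tcp_for(np.radians(d),t)-a)/.3).round(3),round(d/45,3))
```

```text
tip now [0.4434 0.0578 0.1178]
2 [-0.004 -0.007  0.007] 0.044
5 [-0.01  -0.019  0.018] 0.111
9 [-0.016 -0.035  0.032] 0.2
13 [-0.022 -0.054  0.046] 0.289
17 [-0.026 -0.075  0.06 ] 0.378
21 [-0.049 -0.094  0.06 ] 0.467
25 [-0.07  -0.116  0.06 ] 0.556
29 [-0.09  -0.139  0.06 ] 0.644
33 [-0.108 -0.163  0.06 ] 0.733
37 [-0.124 -0.188  0.06 ] 0.822
41 [-0.138 -0.214  0.06 ] 0.911
45 [-0.151 -0.242  0.06 ] 1.0
48 [-0.159 -0.263  0.06 ] 1.067
```

>>> {"name": "jog_arm", "arguments": {
  "deltas": [
    {"fingers": 0, "delta_pos": [-0.004, -0.007, 0.007], "yaw": 0.044},
    {"fingers": 0, "delta_pos": [-0.01, -0.019, 0.018], "yaw": 0.111},
    {"fingers": 0, "delta_pos": [-0.016, -0.035, 0.032], "yaw": 0.2},
    {"fingers": 0, "delta_pos": [-0.022, -0.054, 0.046], "yaw": 0.289},
    {"fingers": 0, "delta_pos": [-0.026, -0.075, 0.06], "yaw": 0.378},
    {"fingers": 0, "delta_pos": [-0.049, -0.094, 0.06], "yaw": 0.467},
    {"fingers": 0, "delta_pos": [-0.07, -0.116, 0.06], "yaw": 0.556},
    {"fingers": 0, "delta_pos": [-0.09, -0.139, 0.06], "yaw": 0.644},
    {"fingers": 0, "delta_pos": [-0.108, -0.163, 0.06], "yaw": 0.733},
    {"fingers": 0, "delta_pos": [-0.124, -0.188, 0.06], "yaw": 0.822},
    {"fingers": 0, "delta_pos": [-0.138, -0.214, 0.06], "yaw": 0.911},
    {"fingers": 0, "delta_pos": [-0.151, -0.242, 0.06], "yaw": 1}
  ]
}}

```text
clock: 17.75
eef_pos: [0.4733, 0.0944, 0.2292]
tool_rot: [0.605, 0.618, 0.007, 0.502]
ft_force: [-0.8, -0.2, -3.4]
grip_width: 0.0091
grasp_force: 59.7
```

>>> {"name": "jog_arm", "arguments": {
  "deltas": [
    {"fingers": 0, "delta_pos": [0, 0, 0], "yaw": 0},
    {"fingers": 0, "delta_pos": [0, 0, 0], "yaw": 0},
    {"fingers": 0, "delta_pos": [0, 0, 0], "yaw": 0},
    {"fingers": 0, "delta_pos": [0, 0, 0], "yaw": 0},
    {"fingers": 0, "delta_pos": [0, 0, 0], "yaw": 0}
  ]
}}

```text
clock: 18.25
eef_pos: [0.4735, 0.0947, 0.2285]
tool_rot: [0.604, 0.619, 0.005, 0.502]
ft_force: [-0.2, 0.2, -3.8]
grip_width: 0.0089
grasp_force: 59.7
```

```bash
python3 st.py
python3 - <<'E'
from h import *
c=cam('scene'); d=cam('top'); im=np.zeros((433,800,3),np.uint8)
im[:433,:390]=cv2.resize(c['image'][150:350,240:420],(390,433)); im[:431,395:795]=cv2.resize(d['image'][160:300,220:350],(400,431))
cv2.imwrite('pics/tilt1.png',im[:,:,::-1])
E
```

```text
t 18.25 j [ 0.774  0.174 -0.527  0.81  -1.051  2.285] p [0.4735 0.0947 0.2285] r 0.483 az 11.3 w 0.0089 59.7 F [-0.2  0.2 -3.8]
[[0.233, 0.742, 0.628], [0.753, 0.271, -0.6], [-0.615, 0.613, -0.496]] alpha 60.3 az -43.7
yaw to y=v (scaled) -1.002 y.z 0.613
```

View pics/tilt1.png

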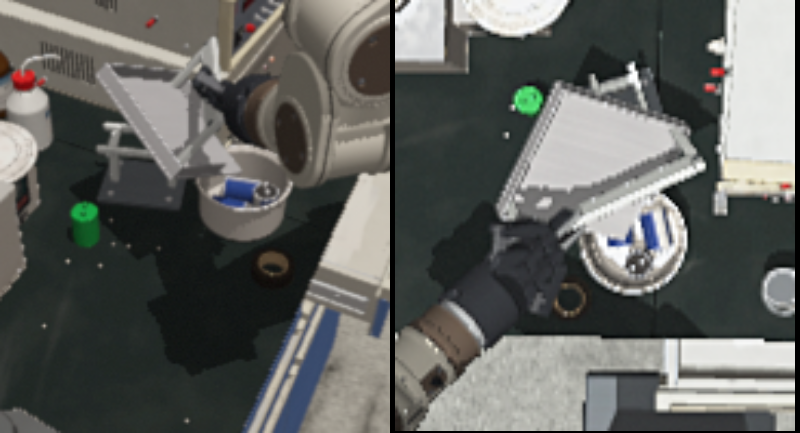

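All three caps are in the pot, at about (250,190) on the left and (640,235) on the right. The weight fell from 5.3 to 3.6 N, so the tray is empty. I rise, set it level and move over the rest.

```bash
python3 -c "
import st
st.tomove([0,0,.06]); st.tomove(st.np.array([.515,.15,.275])-st.p)"|tail -2
```

```text
scaled [-0.123  0.123 -0.099]
scaled [ 0.076  0.248 -0.1  ]
```

>>> {"name": "jog_arm", "arguments": {
  "deltas": [
    {"fingers": 0, "delta_pos": [-0.06, 0.06, -0.05], "yaw": 0},
    {"fingers": 0, "delta_pos": [-0.123, 0.123, -0.1], "yaw": 0},
    {"fingers": 0, "delta_pos": [-0.1, 0.14, -0.1], "yaw": -0.12},
    {"fingers": 0, "delta_pos": [-0.07, 0.16, -0.1], "yaw": -0.28},
    {"fingers": 0, "delta_pos": [-0.04, 0.18, -0.1], "yaw": -0.44},
    {"fingers": 0, "delta_pos": [0, 0.2, -0.1], "yaw": -0.6},
    {"fingers": 0, "delta_pos": [0.03, 0.22, -0.1], "yaw": -0.76},
    {"fingers": 0, "delta_pos": [0.06, 0.24, -0.1], "yaw": -0.9},
    {"fingers": 0, "delta_pos": [0.076, 0.248, -0.1], "yaw": -1},
    {"fingers": 0, "delta_pos": [0.076, 0.248, -0.1], "yaw": -1}
  ]
}}

```text
clock: 19.35
eef_pos: [0.5154, 0.1502, 0.2747]
tool_rot: [0.321, 0.803, -0.187, 0.466]
ft_force: [-0.1, 0.0, -3.6]
grip_width: 0.0088
grasp_force: 59.8
```

```bash
python3 st.py .5633 .0833 .2241; python3 tr.py .5455 .121 .191 l3.png
python3 - <<'E'
from fit import *
for n in('top','scene'):
    c=cam(n);P=cloud(c); B=sel(P,.5,.68,-.02,.14,.084,.094)
    if len(B)>40: print(n,'rails',len(B),cv2.minAreaRect(B[:,:2].astype(np.float32)))
E
```

```text
t 19.35 j [ 0.797  0.249 -0.285  1.016 -1.052  1.545] p [0.5154 0.1502 0.2747] r 0.537 az 16.2 w 0.0088 59.8 F [-0.1  0.  -3.6]
[[-0.36, 0.69, 0.628], [0.342, 0.724, -0.6], [-0.868, -0.001, -0.496]] alpha 60.3 az -43.7
yaw to y=v (scaled) -0.002 y.z -0.001
scaled [ 0.013 -0.051  0.318]
floor n 1916 z at centre 0.1949 grad along v 0.000 u -0.001
bar n 254 u range -0.104 0.11 v off -0.0002 slope along u -0.018
top rails 61 ((0.5988413691520691, 0.03805086761713028), (0.11477067321538925, 0.027759937569499016), 17.100099563598633)
```

>>> {"name": "jog_arm", "arguments": {
  "deltas": [
    {"fingers": 0, "delta_pos": [0.004, -0.015, 0.1], "yaw": 0},
    {"fingers": 0, "delta_pos": [0.008, -0.033, 0.2], "yaw": 0},
    {"fingers": 0, "delta_pos": [0.012, -0.047, 0.29], "yaw": 0},
    {"fingers": 0, "delta_pos": [0.013, -0.051, 0.318], "yaw": 0},
    {"fingers": 0, "delta_pos": [0.013, -0.051, 0.318], "yaw": 0}
  ]
}}

```text
clock: 20.0
eef_pos: [0.5621, 0.0806, 0.2236]
tool_rot: [0.322, 0.803, -0.188, 0.465]
ft_force: [-0.0, -0.1, -3.4]
grip_width: 0.009
grasp_force: 59.8
```

```bash
python3 st.py .5633 .0833 .1765; python3 tr.py .5939 .0548 .14 l4.png;python3 - <<'E'
from h import *
c=cam('scene'); cv2.imwrite('pics/s4.png',cv2.resize(c['image'][130:330,230:430],(600,600))[:,:,::-1])
E
```

```text
t 20.0 j [ 0.616  0.249 -0.459  0.546 -1.021  1.2  ] p [0.5621 0.0806 0.2236] r 0.568 az 8.2 w 0.009 59.8 F [-0.  -0.1 -3.4]
[[-0.36, 0.692, 0.626], [0.342, 0.722, -0.602], [-0.868, -0.003, -0.496]] alpha 60.2 az -43.9
yaw to y=v (scaled) -0.002 y.z -0.003
scaled [0.138 0.01  0.075]
floor n 1737 z at centre 0.1439 grad along v -0.005 u -0.008
bar n 243 u range -0.099 0.111 v off -0.0037 slope along u -0.020
```

View pics/s4.png

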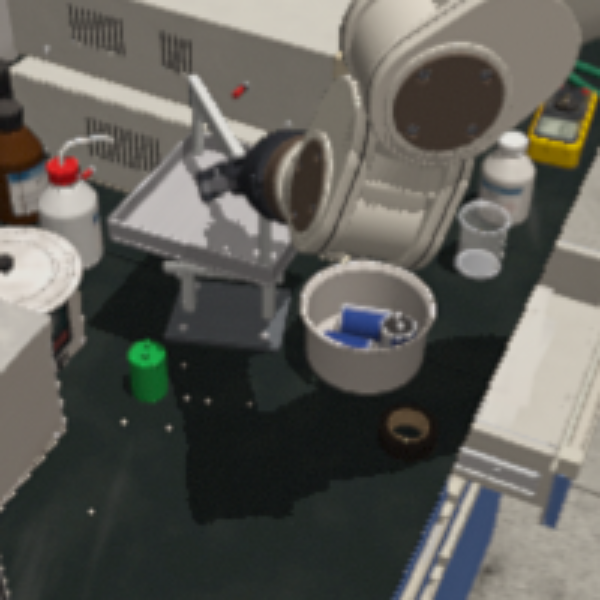

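Three caps lie in the pot at (370,325), the pot has not moved, and the tray hovers level over the rest at (205,215). I lower it.

>>> {"name": "jog_arm", "arguments": {
  "deltas": [
    {"fingers": 0, "delta_pos": [0.05, 0.004, 0.027], "yaw": 0},
    {"fingers": 0, "delta_pos": [0.1, 0.008, 0.055], "yaw": 0},
    {"fingers": 0, "delta_pos": [0.13, 0.01, 0.07], "yaw": 0},
    {"fingers": 0, "delta_pos": [0.138, 0.01, 0.075], "yaw": 0},
    {"fingers": 0, "delta_pos": [0.138, 0.01, 0.075], "yaw": 0},
    {"fingers": 0, "delta_pos": [0.138, 0.01, 0.075], "yaw": 0}
  ]
}}

```text
clock: 20.7
eef_pos: [0.5647, 0.086, 0.1782]
tool_rot: [0.321, 0.803, -0.186, 0.466]
ft_force: [0.4, 0.7, -3.7]
grip_width: 0.0087
grasp_force: 59.8
```

```bash
python3 st.py .5633 .0833 .1740
```

```text
t 20.7 j [ 0.622  0.326 -0.503  0.426 -1.022  1.205] p [0.5647 0.086  0.1782] r 0.571 az 8.7 w 0.0087 59.8 F [ 0.4  0.7 -3.7]
[[-0.358, 0.69, 0.629], [0.342, 0.724, -0.599], [-0.869, 0.0, -0.495]] alpha 60.3 az -43.6
yaw to y=v (scaled) -0.004 y.z 0.000
scaled [ 0.011 -0.01   0.01 ]
```

>>> {"name": "jog_arm", "arguments": {
  "deltas": [
    {"fingers": 0, "delta_pos": [0.004, -0.01, 0.003], "yaw": 0},
    {"fingers": 0, "delta_pos": [0.01, -0.01, 0.008], "yaw": 0},
    {"fingers": 0, "delta_pos": [0.01, -0.01, 0.008], "yaw": 0}
  ]
}}

```text
clock: 21.0
eef_pos: [0.5628, 0.0828, 0.1741]
tool_rot: [0.322, 0.803, -0.187, 0.466]
ft_force: [-0.9, -0.8, -2.3]
grip_width: 0.0088
grasp_force: 59.9
```

```bash
python3 st.py .5633 .0833 .1735; python3 tr.py .5939 .0548 .09 l5.png
```

```text
t 21.0 j [ 0.619  0.327 -0.516  0.407 -1.022  1.2  ] p [0.5628 0.0828 0.1741] r 0.569 az 8.4 w 0.0088 59.9 F [-0.9 -0.8 -2.3]
[[-0.358, 0.69, 0.628], [0.342, 0.723, -0.6], [-0.869, -0.0, -0.495]] alpha 60.3 az -43.7
yaw to y=v (scaled) -0.004 y.z -0.000
scaled [0.002 0.002 0.001]
floor n 1634 z at centre 0.0945 grad along v -0.002 u 0.002
bar n 203 u range -0.1 0.111 v off -0.0016 slope along u -0.006
```

>>> {"name": "jog_arm", "arguments": {
  "deltas": [
    {"fingers": 0, "delta_pos": [0.004, 0, 0.002], "yaw": 0},
    {"fingers": 0, "delta_pos": [0.004, 0, 0.002], "yaw": 0}
  ]
}}

```text
clock: 21.25
eef_pos: [0.5633, 0.083, 0.174]
tool_rot: [0.322, 0.802, -0.187, 0.467]
ft_force: [-3.2, -0.7, 5.3]
grip_width: 0.0092
grasp_force: 60.6
```

```bash
python3 st.py .5628 .0828 .1941
```

```text
t 21.25 j [ 0.619  0.329 -0.517  0.404 -1.024  1.2  ] p [0.5633 0.083  0.174 ] r 0.569 az 8.4 w 0.0092 60.6 F [-3.2 -0.7  5.3]
[[-0.356, 0.691, 0.629], [0.341, 0.723, -0.601], [-0.87, 0.001, -0.493]] alpha 60.5 az -43.7
yaw to y=v (scaled) -0.005 y.z 0.001
scaled [-0.058 -0.001 -0.034]
```

>>> {"name": "jog_arm", "arguments": {
  "deltas": [
    {"fingers": 0.25, "delta_pos": [0, 0, 0], "yaw": 0},
    {"fingers": 0.5, "delta_pos": [0, 0, 0], "yaw": 0},
    {"fingers": 0.6, "delta_pos": [0, 0, 0], "yaw": 0},
    {"fingers": 0.6, "delta_pos": [0, 0, 0], "yaw": 0},
    {"fingers": 0.6, "delta_pos": [0, 0, 0], "yaw": 0}
  ]
}}

```text
clock: 21.75
eef_pos: [0.5626, 0.0831, 0.1721]
tool_rot: [0.321, 0.803, -0.187, 0.466]
ft_force: [0.4, -0.7, -0.7]
grip_width: 0.0513
grasp_force: 0.0
```

```bash
python3 st.py .5633 .083 .324; python3 tr.py .5939 .0548 .09 l6.png
```

```text
t 21.75 j [ 0.619  0.331 -0.518  0.404 -1.021  1.201] p [0.5626 0.0831 0.1721] r 0.569 az 8.4 w 0.0513 0.0 F [ 0.4 -0.7 -0.7]
[[-0.36, 0.69, 0.628], [0.342, 0.724, -0.6], [-0.868, -0.001, -0.496]] alpha 60.3 az -43.7
yaw to y=v (scaled) -0.002 y.z -0.001
scaled [-0.441  0.001 -0.25 ]
floor n 1656 z at centre 0.0945 grad along v -0.000 u -0.002
bar n 187 u range -0.1 0.111 v off -0.0020 slope along u -0.006
```

Released with zero force, and the tray is level. I retreat straight up and then back from the rest.

>>> {"name": "jog_arm", "arguments": {
  "deltas": [
    {"fingers": 0.6, "delta_pos": [-0.06, 0, -0.034], "yaw": 0},
    {"fingers": 0.6, "delta_pos": [-0.15, 0, -0.085], "yaw": 0},
    {"fingers": 0.6, "delta_pos": [-0.27, 0, -0.153], "yaw": 0},
    {"fingers": 0.6, "delta_pos": [-0.4, 0, -0.227], "yaw": 0},
    {"fingers": 0.6, "delta_pos": [-0.44, 0, -0.5], "yaw": 0},
    {"fingers": 0.6, "delta_pos": [-0.44, 0, -0.65], "yaw": 0},
    {"fingers": 0.6, "delta_pos": [-0.44, 0, -0.65], "yaw": 0},
    {"fingers": 0.6, "delta_pos": [-0.44, 0, -0.65], "yaw": 0}
  ]
}}

```text
clock: 22.6
eef_pos: [0.4872, 0.1578, 0.3864]
tool_rot: [0.32, 0.803, -0.185, 0.467]
ft_force: [0.2, 0.5, -0.5]
grip_width: 0.0513
grasp_force: 0.0
```

```bash
python3 st.py; python3 tr.py .5939 .0548 .09 l7.png
python3 - <<'E'
from fit import *
c=cam('scene'); d=cam('top'); im=np.zeros((433,800,3),np.uint8)
im[:433,:390]=cv2.resize(c['image'][150:350,240:420],(390,433)); im[:431,395:795]=cv2.resize(d['image'][160:300,220:350],(400,431))
cv2.imwrite('pics/end.png',im[:,:,::-1])
P=cloud(d); w=(d['image'].min(2)>120)&(abs(P[...,0]-.594)<.12)&(abs(P[...,1]-.055)<.11)&(P[...,2]>.088)&(P[...,2]<.12)
print('tray rect',cv2.minAreaRect(P[w][:,:2].astype(np.float32)))
for n,c in(('top',d),('scene',c)):
    P=cloud(c);B=sel(P,.36,.52,-.05,.11,.066,.075); B=B[abs(np.hypot(B[:,0]-.4455,B[:,1]-.042)-.062)<.01]; print('pot',n,len(B),circ(B).round(4))
E
```

```text
t 22.6 j [ 0.853  0.153 -0.1    1.385 -1.051  1.651] p [0.4872 0.1578 0.3864] r 0.512 az 17.9 w 0.0513 0.0 F [ 0.2  0.5 -0.5]
[[-0.359, 0.687, 0.632], [0.342, 0.727, -0.596], [-0.868, 0.002, -0.496]] alpha 60.3 az -43.3
yaw to y=v (scaled) -0.003 y.z 0.002
floor n 1745 z at centre 0.0945 grad along v -0.002 u -0.003
bar n 197 u range -0.107 0.111 v off -0.0020 slope along u -0.003
tray rect ((0.6120650768280029, 0.06570345163345337), (0.20601780712604523, 0.19440767168998718), 0.933210015296936)
pot top 150 [0.4464 0.0413 0.0624]
pot scene 226 [0.4436 0.0438 0.0625]
```

View pics/end.png

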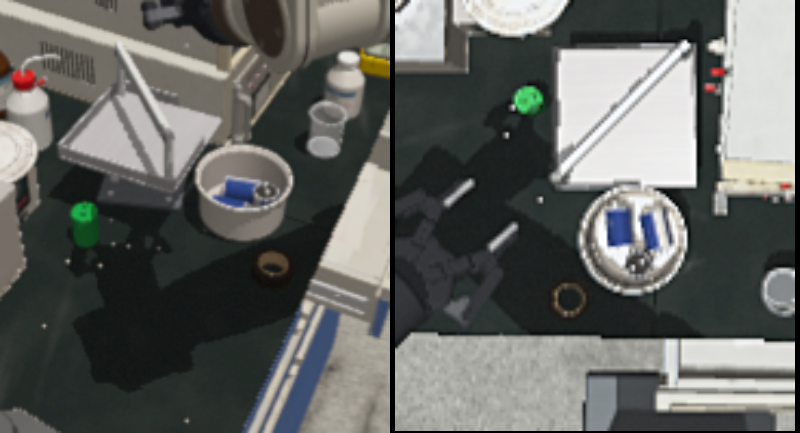

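The three caps are in the pot at (640,235). The tray sits empty and level on the rest, with its bar's middle within about 2 mm of the rest's centre. The pot and bystanders stand where they did, and the gripper is clear.

```bash
python3 -c "
from workcell import bot
print(bot.job_done())"
```

```text
the job is handed in; nothing more can be done
None
```

The job is handed in at 22.6 s on the clock: all three capacitors are in the pot, and the empty tray is released level and centred to about 2 mm on the rest, with the pot unmoved and the other things in view where they stood.

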